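Add a filter to the click stage and index it to 60 degrees

ROBOT

A 6-joint arm with a two-finger parallel gripper is mounted at the origin on the work surface. World frame = base frame: x ahead of the robot, y to its left, z up, the work surface at z = 0. Lengths are in mm, angles in rad, forces in N, time in s.
With the tool pointing down it reaches from about 350 to 775 mm from the base axis. Payload 7.3 kg.
Tool frame: the origin (TCP) lies between the finger pads; the fingertips stand 22 mm ahead of it and the grasp point (between the pads) lies 3 mm ahead of it; z points along the fingers, x is the direction in which the jaws open and shut, and the axes are right-handed (so a half turn about z gives the same grasp; the last joint's range is limited). The gripper opens to 92 mm and grips with 3 to 60 N. Pads are 19 mm wide; open, the fingers measure 130 mm over their backs; the gripper's body (75 mm by 190 mm) begins 47 mm behind the grasp point.
Start: joints at [-0.146, 0.342, 1.524, -0, 1.275, -0.146], TCP at [525.02, 0.019, 209.841] pointing down, gripper open.
Joint ranges: [-2.53, 2.53], [-0.77, 2.02], [0.04, 2.7], [-1, 4.14], [0.28, 2.66], [-3.11, 3.11]. Speed limits (rad/s): [2.57, 2.57, 3.14, 3.14, 3.14, 3.14].

INTERFACE

Orientations are given as [roll, pitch, yaw] about the fixed x, y, z axes, in that order (R = Rz(yaw) Ry(pitch) Rx(roll)).
In Python, from plant import * gives the robot as it stands. The module is installed in compiled form; this text tells all that it offers.
- The arm moves only by the shell command python3 -m handwheel 'ROWS' [OPENING]. ROWS is a JSON object of lists of equal length, an entry for each row: "translation": the shift along the world's x, y, z in units of 15 cm (1.0 is 15 cm), a list of three; "twist": the turn about the world's z in units of 90 degrees (1.0 is 90 degrees). In form: {"translation": [[tx, ty, tz], ...], "twist": [twist, ...]}. A call has exactly 8 rows; each row shifts and turns the pose as measured when the row begins; what a row does not reach is not made up. A row lasts 1/8 s, in which the tool goes at most 62.5 mm and 10.7 degrees, less where a joint would pass 70% of its speed; a pose out of reach is approached as far as the arm can. A call with a number of a shift or a turn outside -1 to 1 is refused whole. A call with a gripper value outside its range is refused whole. OPENING is the closure in counts, from 0 (fully open) to 255 (shut), set as the call begins (- or left out, the last holds). The fingers move at their own pace and stop on an object; the grip force is fixed at half the most. Time passes only in rows, so rows that do not move let the fingers close, or fill a call up. It gives the time, the measured TCP pose, the force and the opening at its end, in the units of the state.
- get_obs(): the state, without advancing time (a new reading comes with each control period).
- capture(name): name is "scene" or "side" or "wrist"; returns a dict with "img" (420x560x3 uint8, red, green, blue), "vertical_fov" (degrees; the focal length in pixels is half the picture's height over the tangent of half this angle, whatever the lens; pixels are square), "cx", "cy" (the principal point, pixels), "world_from_camera" (4x4, takes a point from camera to world coordinates). Camera axes: x right, y up, looking along -z (the intrinsics and any distortion apply to the point x, -y, -z); pixel columns grow to the right and rows downward; lengths in mm; the calibration is good to about 2 mm. A picture is of the moment at which its call begins. There is no depth.
- close_job(): hands the job in, once; it reports no verdict.
Trained networks look in the newest picture that a camera, given by its name, has taken for a name from the list of things; names that differ only in an ending like _2 or _b are one class to them, and where a whole thing is asked for, a point or a joint stands for the part that bears it (a point fixed in the world has none). Each returns a list of dicts, best first, with "score" (0 to 1); they miss things now and then, are a little off and sometimes report something else, mostly with a low value. They report only what shows in the picture. A call takes as long as a camera call. They do not tell look-alikes from the thing itself.
- search_frame(camera, label): "position" ([x, y, z] in mm, in the coordinates of the camera as it stood for that picture, good to about 4 mm: the middle of the surface that is visible of it).
- spot_point(camera, label): "position" ([x, y, z] in mm, in the coordinates of the camera as it stood for that picture, good to about 4 mm: a listed point, or the origin of a listed thing).
The state is a dict: "time": time; "joint_positions": joint angles; "dq": joint speeds; "tau": joint torques, N m; "tool_pos": TCP position; "tcp_rot": TCP orientation; "contact_force": force on the tool from outside, world axes, zero at the start; "moment": the same for the moment, N m; "grip_width": finger opening in mm.
Only numpy, scipy, OpenCV 4.12 (cv2) and the standard library are available. Lean on these libraries where they do the work, as an engineer would, in place of code of your own. Each camera call takes 0.05 s, during which the arm holds its last target.

TASK

Lay the loose framed filter flat on top of the filters already piled on the click stage, edges in line with theirs, setting it down gently rather than dropping it. Set the stage's lever to 60 degrees anticlockwise (seen from above) of the long zero mark, which is the fourth click past zero, and leave it resting in that click. Leave the calculator, pen, bottle and retort stand as they are.

Things in the scene. Friction and masses are not known exactly. Their poses are not given: they have to be found in the camera images.
- filter_center (a point): Centre of the loose filter, which lies flat on the worktop: a rigid black plastic frame with a grey glass pane, 80 x 50 x 8 mm, 50 to 100 g; this point is half-way up (4 mm above its underside). Its x axis runs along the 80 mm side, y along the 50 mm side, z up. The same both ways round. Grasp it across the 50 mm.
- goniometer: Lamp housing with the click stage on top, fixed: a grey box 200 x 200 mm with a white scale plate (99 mm radius, face 49 mm above the worktop), a tick every 15 degrees from -90 to +90, the zero tick longer and thicker. Origin on the worktop, on the stage's vertical turning axis; x points to the zero tick, z up. Opposite the zero tick sits the ball plunger's block, 65 mm high over the worktop.
- zero_mark (a point): The zero tick on the scale plate, 20 mm long and 4.5 mm wide (the others 8 mm and 1.6 mm); this point is on it, 95 mm out from the turning axis and 49 mm above the worktop.
- stage_axis (a point): Point on the stage's turning axis at deck height (70 mm above the worktop); turns with the stage: x along the lever, z up. Stage: bright turntable 156 mm across. A firm pile of filters like the loose one, 80 mm side along this x, is centred here in a well in the deck. Its top is 10 to 26 mm above the deck, different each time: feel for it. A filter laid on it is held by friction only.
- lever_knob (a point): Half-way up the lever's upright knob: a black cylinder 16 mm across, 34 mm tall (this point +/- 17 mm), 106 mm out from the turning axis, 89 mm above the worktop. Under it a 7 mm pin and the flat lever (8 mm wide, top 65 mm above the worktop). The knob does not turn on the lever. Hold the knob, or push it sideways, to turn the stage.
- stage (a joint): Lever angle from the zero tick, rad, positive anticlockwise from above; wanted +1.047 (60 degrees). Stops at +/-1.75. A spring ball clicks into the scalloped edge every 15 degrees (0.262 rad) from zero; about 5 N sideways at the knob leaves a click; let go within about 6 degrees of a click, the stage drops into it. It starts in a click from -45 to +30 degrees.
- calculator: Bystander: pocket calculator 155 x 78 x 15 mm lying on the worktop, long side along its x axis; origin under its centre.
- pen: Bystander: pen 137 mm long, 11 mm thick, lying along its x axis on the worktop; origin on its underside about the middle.
- bottle: Bystander: closed clear bottle 64 mm across, 200 mm tall, standing; origin under its centre.
- stand: Bystander: retort stand fixed on the worktop, grey T-shaped foot, upright steel rod to 460 mm height at its origin; a sensor tube hangs on a cross rod 340 mm high, 130 mm from the rod along the body's -x.
Mind the look-alikes: they are no part of the job. Leave any orange look-alike of the part that bears filter_center alone.

How it is judged:
By the outcome, as a careful person would: the job done as asked, in the order asked, and still so for the second after the job is handed in, with the robot touching nothing.
It also fails if it takes over 64 s, if anything falls off the work surface, if the arm or the gripper's body presses on something with over 40 N, if the wrist force passes 120 N, or if a joint passes its speed limit or range.

## Working session

There is one attempt and no reset: what is moved stays moved. The work goes in short steps, Python scripts to look and compute and a shell command to move; the robot and the scene stay as the last step left them, time stands still between calls to the robot, and variables do not carry over. Pictures are saved under pics/ and viewed, and the job is handed in when it is done.

```bash
mkdir -p pics; cat > h.py <<'E'
from plant import *
import numpy as np, cv2
def shot(n,f):
    c=capture(n); cv2.imwrite('pics/'+f,cv2.cvtColor(c['img'],cv2.COLOR_RGB2BGR)); return c
def w(c,p):
    return (np.array(c['world_from_camera'])@np.r_[p,1])[:3]
E
python3 - <<'E'
from h import *
np.set_printoptions(precision=1,suppress=True)
o=get_obs(); print(o)
for n in ['scene','side','wrist']:
    c=shot(n,n+'0.png'); print(n,c['vertical_fov'],c['cx'],c['cy'],c.keys()); print(np.array(c['world_from_camera']))
    for l in ['filter_center','goniometer','zero_mark','stage_axis','lever_knob','calculator','pen','bottle','stand']:
        r=spot_point(n,l); print(l,[(round(d['score'],2),w(c,d['position'])) for d in r[:3]])
E
```

```text
{'time': 0.0, 'joint_positions': array([-0.1,  0.3,  1.5,  0. ,  1.3, -0.1]), 'dq': array([-0., -0., -0., -0.,  0.,  0.]), 'tau': array([  0. , -43.1, -24.4,   0.1,   0.1,  -0. ]), 'tool_pos': array([524.6,   0.1, 209.2]), 'tcp_rot': array([-3.1,  0. , -0. ]), 'contact_force': array([-0.2, -0.4, -0.3]), 'moment': array([0., 0., 0.]), 'grip_width': 91.5750493987027}
scene 52.86549599580815 276.6164579080896 209.71255705289838 dict_keys(['img', 'vertical_fov', 'cx', 'cy', 'world_from_camera'])
[[   0.2   -0.6    0.8 1457.7]
 [   1.     0.1   -0.2 -201.4]
 [  -0.     0.8    0.6  744.5]
 [   0.     0.     0.     1. ]]
filter_center [(0.89, array([ 444.9, -249.9,    7.7])), (0.75, array([ 653.1, -113.8,    8.8])), (0.69, array([478.7, -51.3,   5.9]))]
goniometer [(0.82, array([508.4, 174.8,   0.9])), (0.37, array([ 696.4, -437.5,    1.5]))]
zero_mark [(0.71, array([410.6, 193.7,  53. ])), (0.38, array([424. , 244.6,  94.7]))]
stage_axis []
lever_knob [(0.96, array([424.6, 244.7,  91.9]))]
calculator [(0.96, array([765. ,  23.6,   1.9])), (0.64, array([505.4, 173.2,  76.4]))]
pen [(0.62, a
[... 651 characters left out ...]
.58, array([508.9, 172.8,  73. ]))]
lever_knob [(0.85, array([423.3, 245.8,  90.9]))]
calculator []
pen [(0.93, array([464.2, 375.1,   3.8]))]
bottle [(0.58, array([674.8, 367.3,   0.3]))]
stand [(0.87, array([ 697.6, -434. ,    4.6]))]
wrist 59.969411671312905 280.2200193670776 210.95905968450438 dict_keys(['img', 'vertical_fov', 'cx', 'cy', 'world_from_camera'])
[[  1.    0.    0.  523.7]
 [ -0.    1.    0.3  75.9]
 [ -0.   -0.3   1.  384.5]
 [  0.    0.    0.    1. ]]
filter_center [(0.87, array([ 444.5, -250. ,    7.2])), (0.83, array([480.7, -44.7,   3. ]))]
goniometer []
zero_mark []
stage_axis []
lever_knob []
calculator [(0.81, array([762.6,  27.1,  -1.2]))]
pen []
bottle []
stand []
```

View pics/scene0.png

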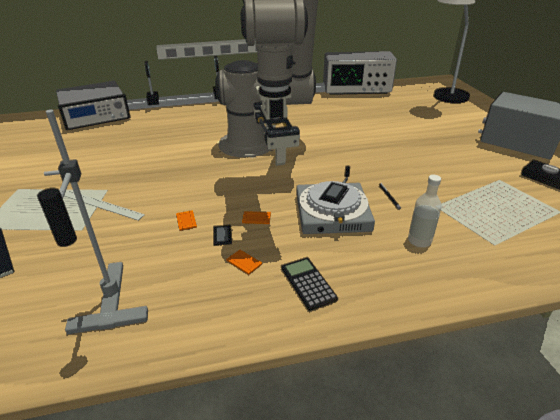

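View pics/side0.png

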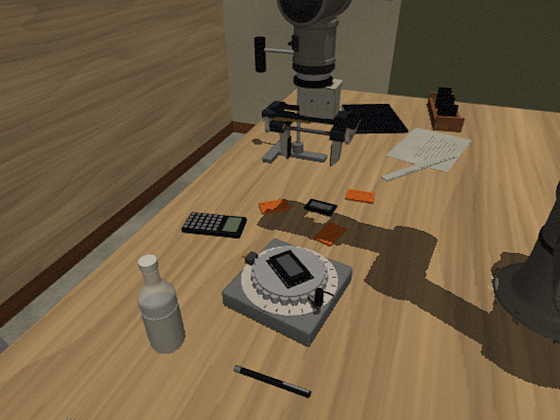

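View pics/wrist0.png

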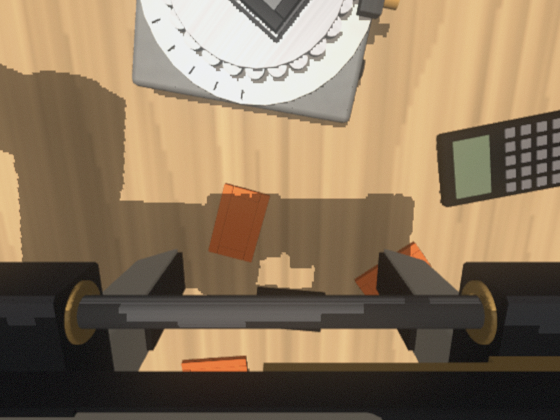

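Candidates for the loose filter: the black frame with a grey pane at scene (222,235) / side (320,207), and orange look-alikes at scene (186,220), (257,217) and (243,262). By the description it is the black one. I'll check it in a close crop and measure it.

```bash
cat >> h.py <<'E'
def f(c): return 210/np.tan(np.radians(c['vertical_fov'])/2)
def ray(c,u,v):
    M=np.array(c['world_from_camera']); F=f(c)
    d=M[:3,:3]@np.array([(u-c['cx'])/F,-(v-c['cy'])/F,-1]); return M[:3,3],d
def onplane(c,u,v,z):
    o,d=ray(c,u,v); return o+d*(z-o[2])/d[2]
def proj(c,p):
    M=np.array(c['world_from_camera']); q=M[:3,:3].T@(np.array(p,float)-M[:3,3]); F=f(c)
    return np.array([c['cx']+F*q[0]/-q[2], c['cy']-F*q[1]/-q[2]])
def rectify(c,x0,x1,y0,y1,z,s=4):
    # top view of plane z: columns = -y (left is +y), rows = -x (up is +x)
    src=np.float32([proj(c,[x,y,z]) for x,y in [(x1,y1),(x1,y0),(x0,y0),(x0,y1)]])
    W=int((y1-y0)*s);H=int((x1-x0)*s)
    T=cv2.getPerspectiveTransform(src,np.float32([(0,0),(W,0),(W,H),(0,H)]))
    return cv2.warpPerspective(cv2.cvtColor(c['img'],cv2.COLOR_RGB2BGR),T,(W,H))
E
python3 - <<'E'
from h import *
np.set_printoptions(precision=1,suppress=True)
ims=[]
for n in ['scene','side']:
    c=capture(n)
    im=rectify(c,470,600,-220,-90,8,3); ims.append(im)
    g=im.max(2); m=(g<75).astype(np.uint8)
    m=cv2.morphologyEx(m,cv2.MORPH_CLOSE,np.ones((25,25)))
    k,_=cv2.findContours(m,cv2.RETR_EXTERNAL,cv2.CHAIN_APPROX_NONE)
    k=max(k,key=cv2.contourArea); r=cv2.minAreaRect(k)
    print(n,r, 'center',600-r[0][1]/3,-90-r[0][0]/3, [ (600-p[1]/3,-90-p[0]/3) for p in cv2.boxPoints(r)])
    cv2.drawContours(im,[cv2.boxPoints(r).astype(int)],0,(0,255,0),1)
    im2=rectify(c,380,620,60,300,49,1.6); ims.append(im2)
h=390
cv2.imwrite('pics/a.png',np.hstack([cv2.resize(i,(390,390)) for i in ims[::2]]))
cv2.imwrite('pics/b.png',np.hstack([cv2.resize(i,(390,390)) for i in ims[1::2]]))
E
```

```text
scene ((195.62777709960938, 193.96209716796875), (149.21034240722656, 274.1228332519531), 5.097399711608887) center 535.3459676106771 -155.20925903320312 [(np.float32(492.04904), np.float32(-126.37996)), (np.float32(583.06195), np.float32(-134.49847)), (np.float32(578.6429), np.float32(-184.03854)), (np.float32(487.62997), np.float32(-175.92004))]
side ((141.5, 194.5), (389.0, 283.0), 90.0) center 535.1666666666666 -137.16666666666666 [(np.float32(600.0), np.float32(-90.0)), (np.float32(600.0), np.float32(-184.33334)), (np.float32(470.3333), np.float32(-184.33334)), (np.float32(470.3333), np.float32(-90.0))]
```

View pics/a.png

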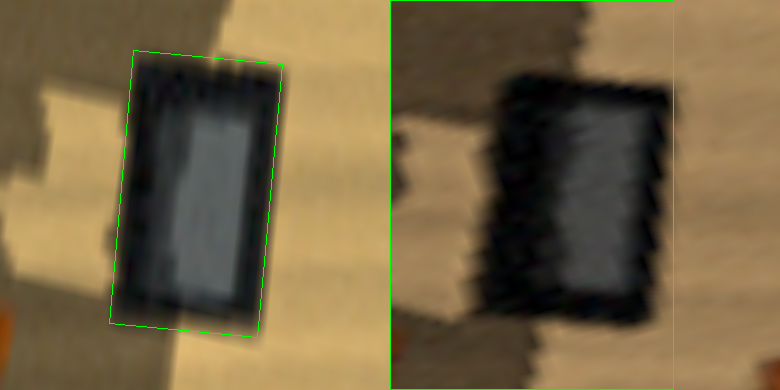

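View pics/b.png

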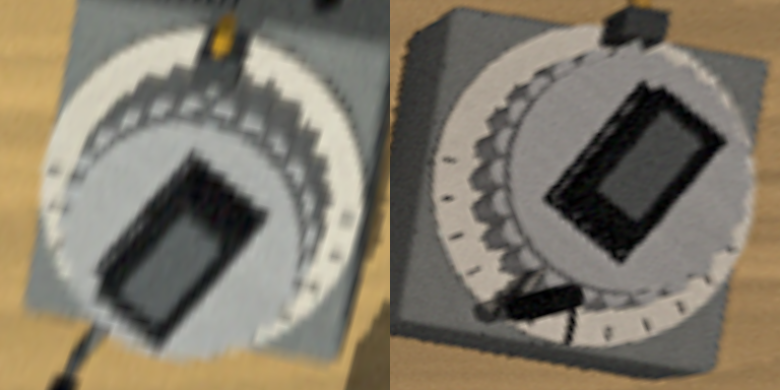

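The crop confirms the black frame with a grey pane: scene crop centre about (535,-155), long side at -5° from world x. Moving above it with the jaws turned across the 50 mm.

```bash
python3 -m handwheel '{"translation":[[0.01,-0.13,0],[0.01,-0.13,0],[0.01,-0.13,0],[0.01,-0.13,0],[0.01,-0.13,0],[0.01,-0.13,0],[0,-0.13,0],[0,-0.13,0]],"twist":[0.118,0.118,0.118,0.118,0.118,0.118,0.118,0.118]}' 0
python3 - <<'E'
from h import *
np.set_printoptions(precision=3,suppress=True)
o=get_obs(); print(o['tool_pos'],o['tcp_rot'],o['joint_positions'],o['grip_width'],o['contact_force'])
c=shot('wrist','w1.png'); print(np.array(c['world_from_camera']))
c2=shot('side','s1.png'); 
E
```

```text
time: 2.6
tool_pos: [534.2, -159.3, 209.9]
tcp_rot: [-3.141, -0.0, 1.504]
contact_force: [0.8, -0.6, 0.1]
grip_width: 91.5
[ 534.202 -159.335  209.896] [-3.141 -0.     1.504] [-0.428  0.402  1.433  0.     1.307 -1.932] 91.52259601863895 [ 0.808 -0.551  0.112]
[[   0.067   -0.958   -0.277  457.78 ]
 [   0.998    0.065    0.017 -153.809]
 [   0.002   -0.278    0.961  384.574]
 [   0.       0.       0.       1.   ]]
```

View pics/w1.png

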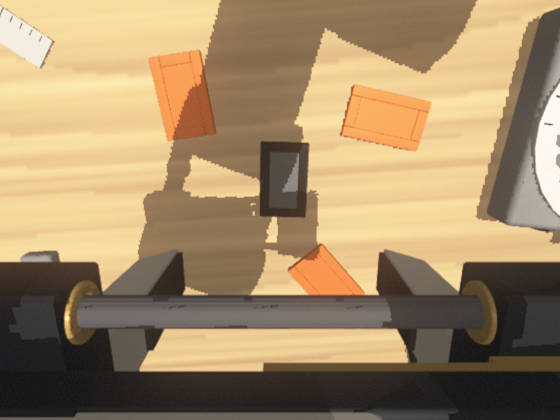

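```bash
cat >> h.py <<'E'
def rect(c,x0,x1,y0,y1,z,s,thr,fn,close=25):
    im=rectify(c,x0,x1,y0,y1,z,s); m=(im.max(2)<thr).astype(np.uint8)
    m=cv2.morphologyEx(m,cv2.MORPH_CLOSE,np.ones((close,close)))
    k,_=cv2.findContours(m,cv2.RETR_EXTERNAL,cv2.CHAIN_APPROX_NONE)
    k=max(k,key=cv2.contourArea); b=cv2.boxPoints(cv2.minAreaRect(k))
    cv2.drawContours(im,[b.astype(int)],0,(0,255,0),1); cv2.imwrite('pics/'+fn,im)
    B=np.array([(x1-p[1]/s,y1-p[0]/s) for p in b]); e=[B[1]-B[0],B[2]-B[1]]
    e.sort(key=np.linalg.norm); 
    a=np.degrees(np.arctan2(e[1][1],e[1][0])); a=(a+90)%180-90
    return B.mean(0),np.linalg.norm(e[0]),np.linalg.norm(e[1]),a
E
python3 - <<'E'
from h import *
c=capture('wrist')
print(proj(c,[534,-159,0]))
for t in (50,65,80): print(rect(c,480,590,-210,-100,8,4,t,'w1r.png'))
print(onplane(c,284,179,8))
E
```

```text
[280.56315475 179.70579354]Traceback (most recent call last):
  File "<stdin>", line 4, in <module>
  File "h.py", line 26, in rect
    k=max(k,key=cv2.contourArea); b=cv2.boxPoints(cv2.minAreaRect(k))
ValueError: max() iterable argument is empty
```

```bash
python3 - <<'E'
from h import *
c=capture('wrist')
im=rectify(c,480,590,-210,-100,8,4); print(im.shape,im.max(2).min(),[proj(c,[x,y,8]) for x,y in [(590,-100),(480,-210)]])
cv2.imwrite('pics/w1q.png',im)
for t in (60,70,80):
  try: print(t,rect(c,480,590,-210,-100,8,4,t,'w1r.png'))
  except Exception as e: print(e)
E
```

```text
(440, 440, 3) 52 [array([337.26682029, 227.51603058]), array([225.01808816, 133.01639621])]
60 (array([ 531.8414 , -165.65346], dtype=float32), np.float32(26.657604), np.float32(77.43992), np.float32(-4.7636414))
70 (array([ 532.8904 , -155.35236], dtype=float32), np.float32(47.91543), np.float32(78.62575), np.float32(-5.4009933))
80 (array([ 532.962  , -155.19312], dtype=float32), np.float32(48.64195), np.float32(79.235664), np.float32(-5.3321533))
```

View pics/w1q.png

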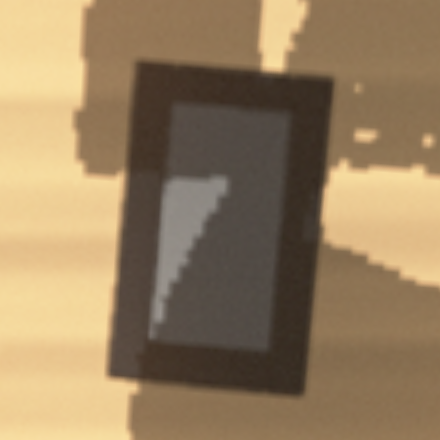

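The wrist view shows the filter at (284,179), rectified to 79 x 49 mm at (533,-155), long side at -5.4°; the sizes fit. Descending.

```bash
python3 -m handwheel '{"translation":[[-0.003,0.014,-0.25],[-0.003,0.013,-0.25],[0,0,-0.25],[0,0,-0.15],[0,0,-0.12],[0,0,-0.06],[0,0,0],[0,0,0]],"twist":[-0.008,-0.008,0,0,0,0,0,0]}' 0
```

```text
time: 3.8
tool_pos: [534.5, -147.6, 45.6]
tcp_rot: [3.138, -0.002, 1.449]
contact_force: [-0.5, -0.5, 1.0]
grip_width: 92.0
```

```bash
python3 - <<'E'
from h import *
np.set_printoptions(precision=3,suppress=True)
o=get_obs(); print(o['time'],o['tool_pos'],o['tcp_rot'],o['dq'])
c=capture('wrist')
M=np.array(c['world_from_camera']);print(M[:3,3])
print(rect(c,490,580,-200,-110,8,4,75,'w2r.png'))
o=get_obs(); print(o['time'],o['tool_pos'],o['tcp_rot'],o['dq'])
cv2.imwrite('pics/w2.png',c['img'][:,:,::-1])
E
```

```text
3.8 [ 534.499 -147.606   45.644] [ 3.138 -0.002  1.449] [ 0.004 -0.002 -0.001 -0.001  0.001  0.009]
[ 457.71  -138.085  220.02 ]
(array([ 535.125, -163.25 ], dtype=float32), np.float32(72.999985), np.float32(89.75), np.float32(0.0))
3.85 [ 534.528 -147.686   45.732] [ 3.137 -0.001  1.449] [-0.005 -0.003  0.001  0.    -0.    -0.008]
```

View pics/w2.png

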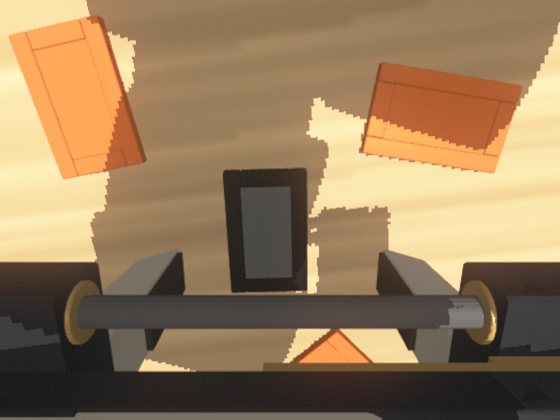

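View pics/w2r.png

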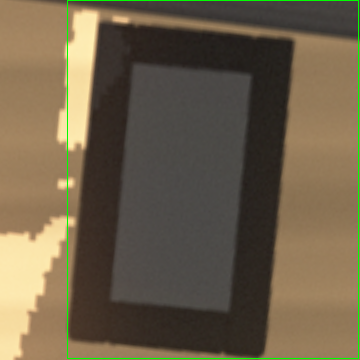

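```bash
python3 -m handwheel '{"translation":[[-0.005,-0.025,0],[-0.005,-0.025,0],[0,0,0],[0,0,0],[0,0,0],[0,0,0],[0,0,0],[0,0,0]],"twist":[0.01,0.01,0,0,0,0,0,0]}' 0
python3 - <<'E'
from h import *
np.set_printoptions(precision=3,suppress=True)
o=get_obs(); print(o['time'],o['tool_pos'],o['tcp_rot'],o['dq'])
E
```

```text
time: 4.85
tool_pos: [533.6, -156.2, 47.2]
tcp_rot: [3.135, -0.001, 1.482]
contact_force: [0.1, 0.6, -0.1]
grip_width: 91.6
4.85 [ 533.609 -156.238   47.152] [ 3.135 -0.001  1.482] [ 0.001  0.002  0.     0.001  0.    -0.001]
```

```bash
python3 -m handwheel '{"translation":[[0,0.004,-0.05],[0,0,-0.05],[0,0,-0.035],[0,0,-0.01],[0,0,0],[0,0,0],[0,0,0],[0,0,0]],"twist":[0,0,0,0,0,0,0,0]}' 0
python3 - <<'E'
from h import *
np.set_printoptions(precision=3,suppress=True)
o=get_obs(); print(o['time'],o['tool_pos'],o['tcp_rot'],o['dq'])
E
```

```text
time: 5.85
tool_pos: [533.6, -155.5, 23.7]
tcp_rot: [3.135, -0.001, 1.482]
contact_force: [-0.7, -0.0, -0.3]
grip_width: 92.0
5.85 [ 533.572 -155.535   23.686] [ 3.135 -0.001  1.482] [ 0.    -0.001 -0.002 -0.001 -0.002 -0.002]
```

```bash
python3 -m handwheel '{"translation":[[0,0,0],[0,0,0],[0,0,0],[0,0,0],[0,0,0],[0,0,0],[0,0,0],[0,0,0]],"twist":[0,0,0,0,0,0,0,0]}' 255
python3 - <<'E'
from h import *
np.set_printoptions(precision=3,suppress=True)
o=get_obs(); print(o['time'],o['tool_pos'],o['tcp_rot'],o['grip_width'])
E
```

```text
time: 6.85
tool_pos: [533.6, -155.6, 23.8]
tcp_rot: [3.135, -0.001, 1.482]
contact_force: [0.2, -0.2, 0.8]
grip_width: 16.1
6.85 [ 533.649 -155.58    23.849] [ 3.135 -0.001  1.482] 16.09617684820061
```

The opening went to 16 mm where 50 was expected, so the filter isn't between the pads. Looking.

```bash
python3 - <<'E'
from h import *
a=shot('side','s3.png'); b=shot('scene','c3.png'); shot('wrist','w3.png')
i=a['img'][150:270,240:400]; j=b['img'][150:290,150:320]
cv2.imwrite('pics/s3c.png',cv2.resize(np.hstack([cv2.resize(i,(400,300)),cv2.resize(j,(400,300))]),(800,300))[:,:,::-1])
print(get_obs()['grip_width'])
E
```

```text
4.3055157992240956
```

View pics/s3c.png

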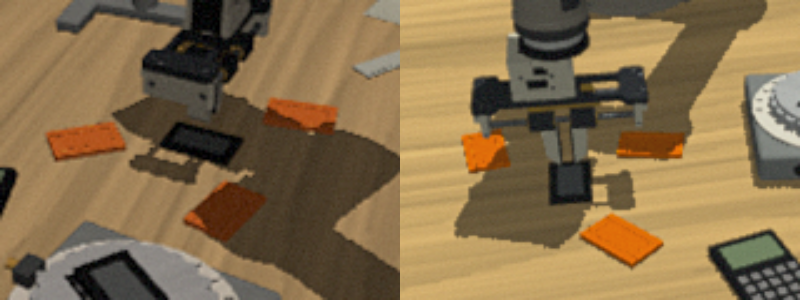

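View pics/w3.png

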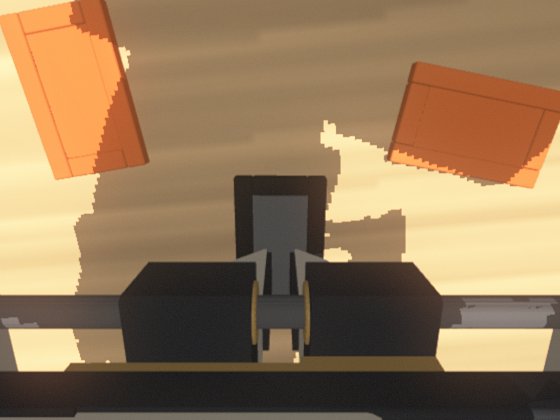

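```bash
python3 - <<'E'
from h import *
np.set_printoptions(precision=2,suppress=True)
o=get_obs(); p=o['tool_pos']; print(p,o['tcp_rot'],o['joint_positions'],o['contact_force'],o['grip_width'],o['time'])
for n in ['scene','side']:
    c=capture(n)
    for z in (2,10,20,40): print(n,z,proj(c,[p[0],p[1],z]))
    x,y=(221,222) if n=='scene' else (320,207)
    i=c['img'][y-45:y+45,x-60:x+60]; cv2.imwrite(f'pics/z_{n}.png',cv2.resize(i,(780,585),interpolation=cv2.INTER_NEAREST)[:,:,::-1])
E
```

```text
[ 533.66 -155.56   23.86] [ 3.13 -0.    1.48] [-0.42  0.61  1.67  0.    0.86 -1.91] [ 0.44  0.56 -0.03] 4.3055157992240956 7.0
scene 2 [222.18 235.69]
scene 10 [221.94 233.45]
scene 20 [221.63 230.62]
scene 40 [221.   224.88]
side 2 [320.16 207.83]
side 10 [320.31 205.44]
side 20 [320.49 202.43]
side 40 [320.86 196.3 ]
```

View pics/z_scene.png

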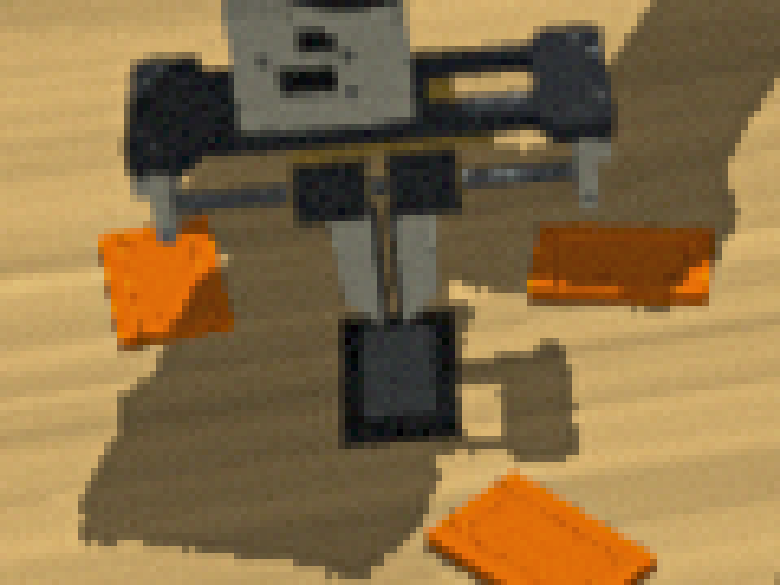

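View pics/z_side.png

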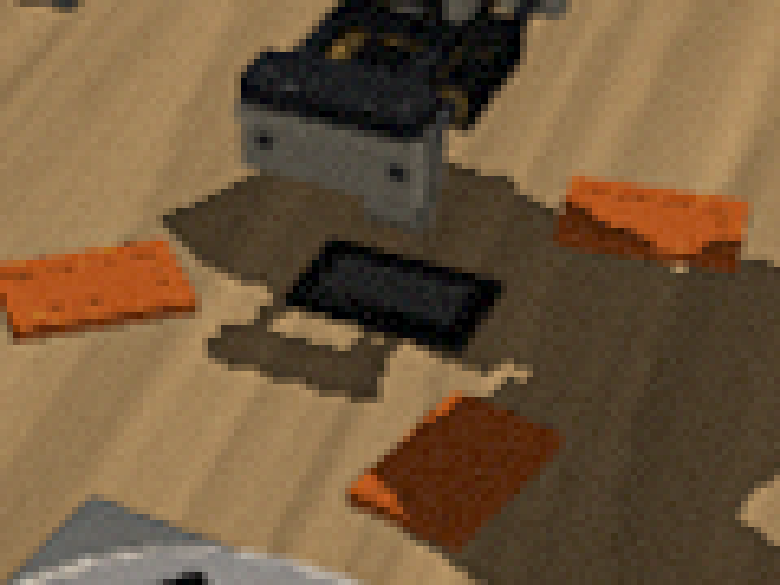

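```bash
python3 - <<'E'
from h import *
np.set_printoptions(precision=2,suppress=True)
cs={n:capture(n) for n in ['scene','side']}
for z in (150,170,188,200,225,240): print(z,proj(cs['scene'],[525,0,z]),[proj(cs['side'],[525+d,0,z]) for d in (-46,46)])
# triangulate current tip
o1,d1=ray(cs['scene'],221,225.5); o2,d2=ray(cs['side'],322,197)
A=np.stack([d1,-d2],1); t=np.linalg.lstsq(A,o2-o1,rcond=None)[0]; print(o1+t[0]*d1,o2+t[1]*d2)
i=cv2.imread('pics/side0.png')[70:190,220:400]; j=cv2.imread('pics/scene0.png')[90:190,210:350]
cv2.imwrite('pics/t0.png',np.hstack([cv2.resize(i,(400,267),interpolation=0),cv2.resize(j,(374,267),interpolation=0)]))
E
```

```text
150 [275.51 181.82] [array([327.49, 194.64]), array([288.54, 187.12])]
170 [275.42 175.35] [array([328.04, 186.92]), array([288.58, 179.56])]
188 [275.34 169.4 ] [array([328.55, 179.81]), array([288.62, 172.59])]
200 [275.29 165.38] [array([328.9 , 174.97]), array([288.65, 167.86])]
225 [275.17 156.82] [array([329.64, 164.64]), array([288.71, 157.75])]
240 [275.1  151.58] [array([330.1 , 158.27]), array([288.75, 151.53])]
[ 531.73 -155.64   36.4 ] [ 530.68 -156.76   37.69]
```

View pics/t0.png

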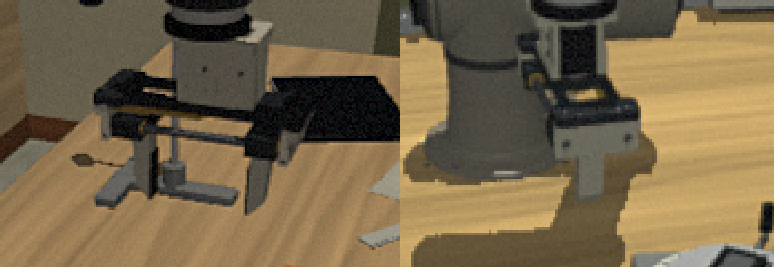

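```bash
python3 - <<'E'
from h import *
np.set_printoptions(precision=2,suppress=True)
c=capture('wrist'); p=get_obs()['tool_pos']; print(np.array(c['world_from_camera']))
for z in (2,12,22,37,50): print(z,[proj(c,[p[0]+d,p[1],z]) for d in (-10,0,10)])
E
```

```text
[[   0.09   -0.95   -0.28  456.15]
 [   1.      0.09    0.02 -148.31]
 [   0.     -0.28    0.96  198.01]
 [   0.      0.      0.      1.  ]]
2 [array([277.36, 227.28]), array([278.95, 243.6 ]), array([280.48, 259.49])]
12 [array([277.26, 233.32]), array([278.92, 250.33]), array([280.53, 266.88])]
22 [array([277.15, 239.97]), array([278.89, 257.74]), array([280.58, 274.99])]
37 [array([276.95, 251.32]), array([278.84, 270.35]), array([280.67, 288.79])]
50 [array([276.76, 262.79]), array([278.79, 283.08]), array([280.76, 302.67])]
```

All three cameras agree that the fingertips are about 37 mm above the worktop while the TCP reads 23.9. So the tips really stand about 13 mm above the reported TCP height, not 22 mm below it. The filter is untouched. I'll open and go down by the measured difference, watching the force.

```bash
python3 -m handwheel '{"translation":[[0,0,0],[0,0,0],[0,0,0],[0,0,0],[0,0,0],[0,0,-0.05],[0,0,0],[0,0,0]],"twist":[0,0,0,0,0,0,0,0]}' 0
python3 -m handwheel '{"translation":[[0,0,-0.05],[0,0,-0.05],[0,0,-0.03],[0,0,-0.02],[0,0,0],[0,0,0],[0,0,0],[0,0,0]],"twist":[0,0,0,0,0,0,0,0]}' 0
python3 - <<'E'
from h import *
np.set_printoptions(precision=3,suppress=True)
o=get_obs(); print(o['time'],o['tool_pos'],o['tcp_rot'],o['contact_force'],o['grip_width'])
c=shot('wrist','w4.png'); shot('side','s4.png')
E
```

```text
time: 8.25
tool_pos: [533.5, -155.5, 15.6]
tcp_rot: [3.135, -0.001, 1.482]
contact_force: [-0.0, 0.1, 1.2]
grip_width: 75.7
time: 9.25
tool_pos: [533.6, -155.6, -8.4]
tcp_rot: [3.135, -0.001, 1.482]
contact_force: [-0.6, -0.1, -0.0]
grip_width: 91.9
9.25 [ 533.627 -155.557   -8.418] [ 3.135 -0.001  1.482] [-0.592 -0.123 -0.044] 91.87684158876989
```

View pics/w4.png

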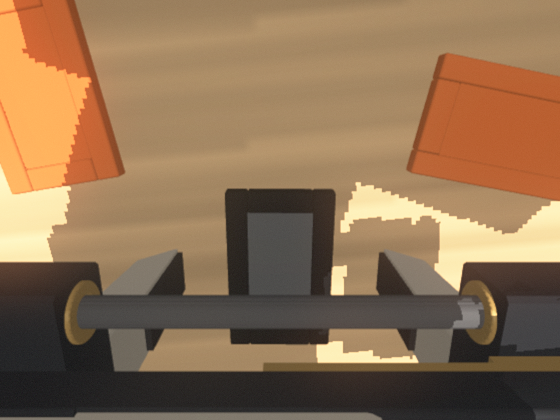

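View pics/s4.png

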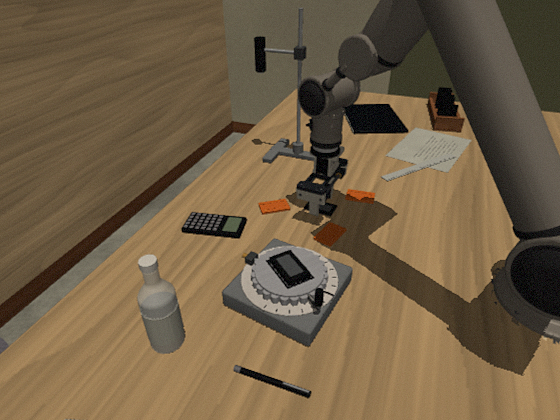

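The wrist view shows the filter centred between the open fingers (filter columns 226-335, fingers at 150 and 410). A touch lower, then close.

```bash
python3 -m handwheel '{"translation":[[0,0,-0.012],[0,0,0],[0,0,0],[0,0,0],[0,0,0],[0,0,0],[0,0,0],[0,0,0]],"twist":[0,0,0,0,0,0,0,0]}' 255
python3 - <<'E'
from h import *
np.set_printoptions(precision=3,suppress=True)
o=get_obs(); print(o['time'],o['tool_pos'],o['tcp_rot'],o['contact_force'],o['grip_width'])
c=shot('wrist','w5.png')
E
```

```text
time: 10.35
tool_pos: [533.6, -155.5, -10.4]
tcp_rot: [3.135, -0.001, 1.482]
contact_force: [-0.3, 0.1, 0.5]
grip_width: 47.9
10.35 [ 533.562 -155.542  -10.386] [ 3.135 -0.001  1.482] [-0.278  0.148  0.474] 47.91018377412751
```

View pics/w5.png

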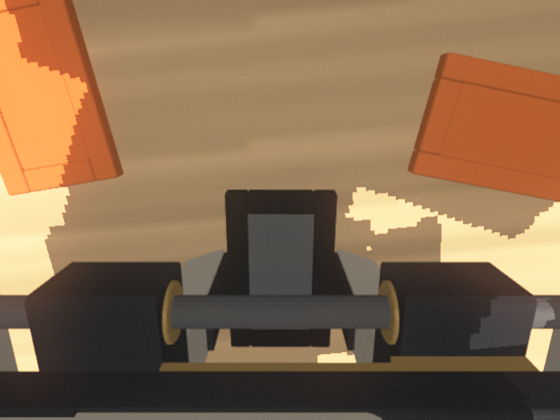

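```bash
python3 -m handwheel '{"translation":[[0,0,0],[0,0,0.04],[0,0,0.1],[0,0,0.2],[0,0,0.25],[0,0,0.2],[0,0,0.1],[0,0,0]],"twist":[0,0,0,0,0,0,0,0]}' 255
python3 - <<'E'
from h import *
np.set_printoptions(precision=3,suppress=True)
o=get_obs(); print(o['time'],o['tool_pos'],o['tcp_rot'],o['contact_force'],o['grip_width'])
c=shot('wrist','w6.png');shot('side','s6.png')
E
```

```text
time: 11.4
tool_pos: [533.4, -155.4, 132.9]
tcp_rot: [3.132, 0.001, 1.482]
contact_force: [0.2, -0.3, -1.8]
grip_width: 47.8
11.4 [ 533.387 -155.416  132.906] [3.132 0.001 1.482] [ 0.187 -0.308 -1.767] 47.83751980464593
```

View pics/w6.png

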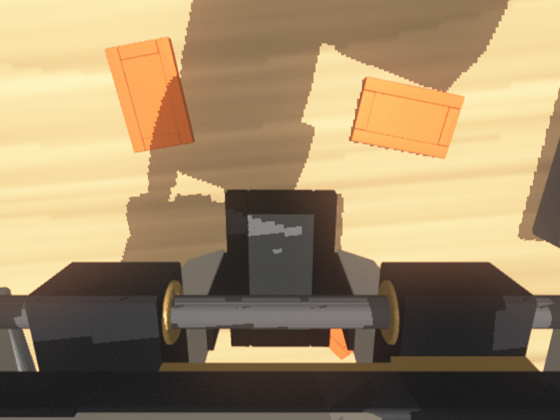

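View pics/s6.png

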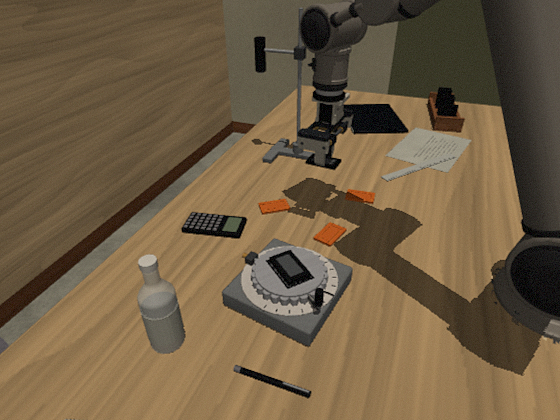

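The filter is held: it moved with the tool, still at rows 190-345, opening 48 mm. Going to a viewpoint beside the pile, turning -36°.

```bash
python3 -m handwheel '{"translation":[[0.04,0.1,0],[0.04,0.22,0],[0.05,0.28,0],[0.05,0.3,0],[0.05,0.3,0],[0.05,0.28,0],[0.04,0.2,0],[0.01,0.06,0]],"twist":[-0.03,-0.05,-0.06,-0.06,-0.06,-0.06,-0.05,-0.03]}' 255
python3 - <<'E'
from h import *
np.set_printoptions(precision=3,suppress=True)
o=get_obs(); print(o['time'],o['tool_pos'],o['tcp_rot'],o['contact_force'],o['grip_width'])
c=shot('wrist','w7.png');shot('side','s7.png')
for n in ['wrist','side','scene']:
    c=capture(n)
    for l in ['goniometer','zero_mark','stage_axis','lever_knob']:
        r=spot_point(n,l); print(n,l,[(round(d['score'],2),w(c,d['position'])) for d in r[:2]])
E
```

```text
time: 12.5
tool_pos: [577.3, 113.7, 121.8]
tcp_rot: [-3.134, 0.005, 0.83]
contact_force: [-0.9, -0.1, -0.8]
grip_width: 48.4
12.5 [577.317 113.665 121.793] [-3.134  0.005  0.83 ] [-0.939 -0.076 -0.802] 48.374308706331746
wrist goniometer [(0.95, array([507.318, 176.013,  -6.116]))]
wrist zero_mark []
wrist stage_axis [(0.8, array([501.579, 172.803,  66.549]))]
wrist lever_knob [(0.53, array([574.991, 112.832, 134.582]))]
side goniometer [(0.75, array([504.985, 174.212,   2.296]))]
side zero_mark [(0.77, array([412.032, 192.181,  50.545]))]
side stage_axis [(0.92, array([507.564, 173.968,  72.52 ]))]
side lever_knob [(0.9, array([423.324, 244.464,  87.089])), (0.51, array([411.029, 189.728,  53.333]))]
scene goniometer [(0.97, array([504.739, 176.471,   1.221]))]
scene zero_mark []
scene stage_axis [(0.66, array([509.375, 173.638,  78.213]))]
scene lever_knob [(0.73, array([423.481, 246.066,  93.096]))]
```

View pics/w7.png

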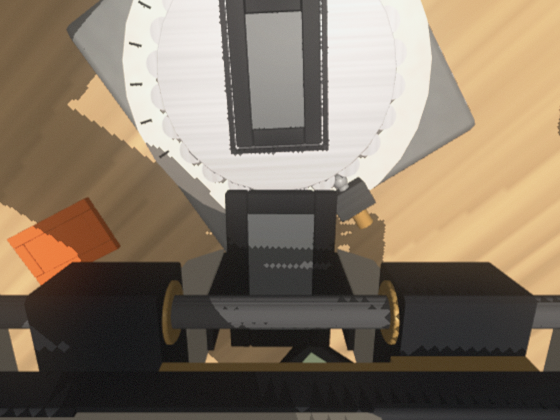

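View pics/s7.png

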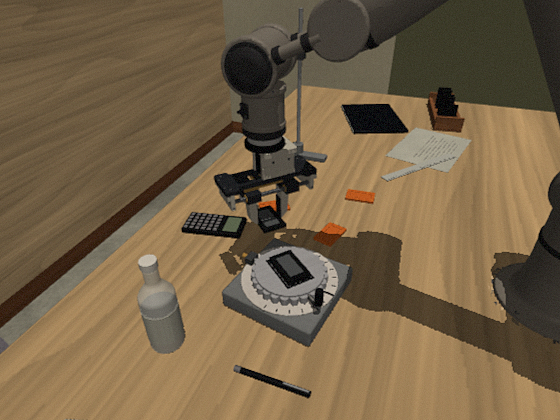

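```bash
python3 - <<'E'
from h import *
c=capture('wrist')
cv2.imwrite('pics/r70.png',rectify(c,440,580,100,240,70,4))
c=capture('side')
cv2.imwrite('pics/rs70.png',rectify(c,440,580,100,240,70,4))
E
```

```text
(no output)
```

View pics/r70.png

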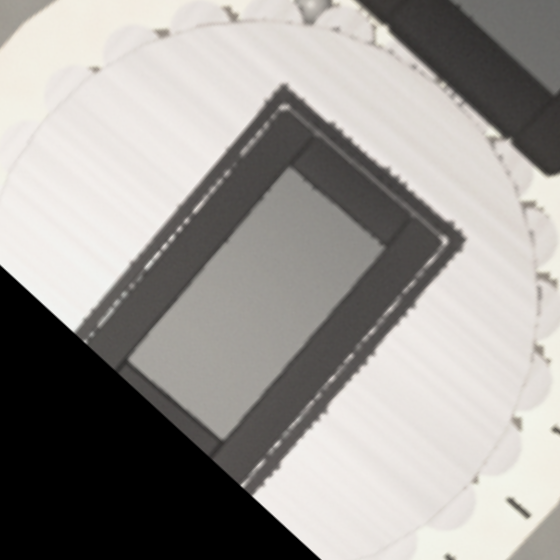

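View pics/rs70.png

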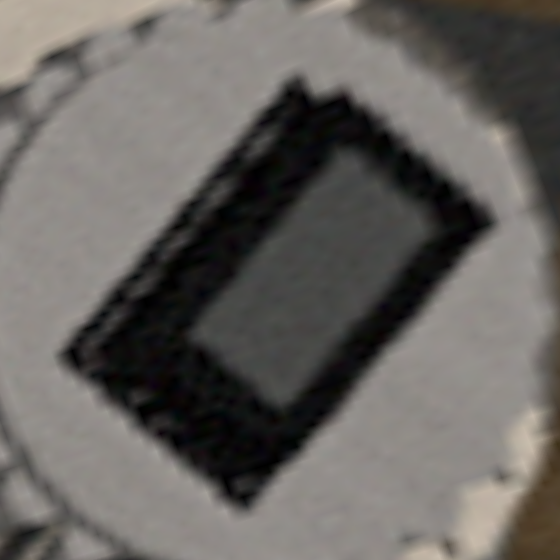

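The wrist view shows the pile at about (280,75) and the held filter at (280,260). Rectified, the well edges run at 140.0° (lever at -30°), and the axis at (507.5,174) fits within 0.6 mm. Target TCP is (507.8,173.5), yaw 0.873.

```bash
python3 -m handwheel '{"translation":[[-0.04,0.035,0],[-0.07,0.06,0],[-0.1,0.085,0],[-0.1,0.085,0],[-0.08,0.07,0],[-0.05,0.045,0],[-0.02,0.02,0],[0,0,0]],"twist":[0.007,0.007,0.007,0.006,0,0,0,0]}' 255
python3 - <<'E'
from h import *
np.set_printoptions(precision=3,suppress=True)
o=get_obs(); print(o['time'],o['tool_pos'],o['tcp_rot'],o['contact_force'],o['grip_width'])
E
```

```text
time: 14.45
tool_pos: [502.9, 176.9, 123.6]
tcp_rot: [-3.135, 0.003, 0.877]
contact_force: [-0.2, 0.1, -0.5]
grip_width: 48.3
14.45 [502.937 176.922 123.566] [-3.135  0.003  0.877] [-0.195  0.102 -0.501] 48.26876519064749
```

```bash
python3 -m handwheel '{"translation":[[0.015,-0.01,-0.02],[0.015,-0.01,-0.03],[0,0,-0.04],[0,0,-0.04],[0,0,-0.02],[0,0,0],[0,0,0],[0,0,0]],"twist":[-0.002,0,0,0,0,0,0,0]}' 255
python3 - <<'E'
from h import *
np.set_printoptions(precision=3,suppress=True)
o=get_obs(); print(o['time'],o['tool_pos'],o['tcp_rot'],o['contact_force'],o['grip_width'])
c=shot('wrist','w8.png'); shot('side','s8.png'); shot('scene','c8.png')
i=cv2.imread('pics/s8.png')[210:330,215:365]; j=cv2.imread('pics/c8.png')[140:260,270:400]
cv2.imwrite('pics/t8.png',np.hstack([cv2.resize(i,(400,320),interpolation=0),cv2.resize(j,(347,320),interpolation=0)]))
E
```

```text
time: 15.45
tool_pos: [508.7, 172.5, 98.8]
tcp_rot: [-3.135, 0.004, 0.872]
contact_force: [0.4, -0.3, -0.4]
grip_width: 48.5
15.45 [508.692 172.531  98.836] [-3.135  0.004  0.872] [ 0.432 -0.294 -0.377] 48.51899452629923
```

View pics/w8.png

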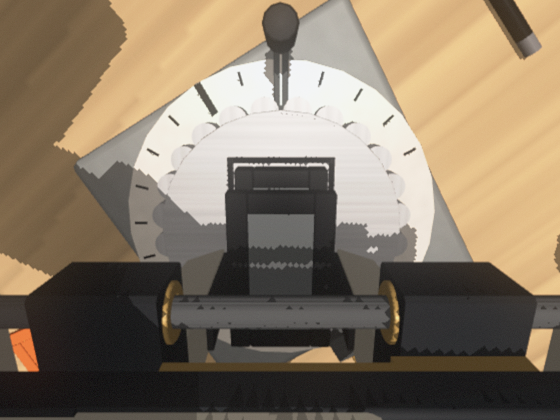

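View pics/t8.png

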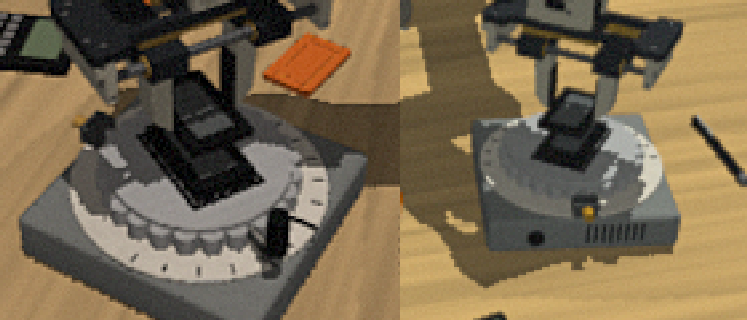

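```bash
python3 - <<'E'
from h import *
np.set_printoptions(precision=2,suppress=True)
c=capture('wrist'); o=get_obs(); print(o['tool_pos'],o['tcp_rot'])
a=np.radians(140); d=np.array([np.cos(a),np.sin(a)])
P=[onplane(c,u,v,70) for u,v in [(228,158),(334,158)]]; print(P, np.degrees(np.arctan2(*(P[1]-P[0])[[1,0]])))
m=(P[0]+P[1])[:2]/2; print('axis est',m-41.9*d, 'well w',np.linalg.norm(P[1]-P[0]))
# knob top center
k=onplane(c,281,22,106); print('knob',k, np.degrees(np.arctan2(k[1]-174,k[0]-507.4)), np.hypot(k[1]-174,k[0]-507.4))
z=onplane(c,205,98,49); print('zero',z,np.degrees(np.arctan2(z[1]-174,z[0]-507.4)),np.hypot(z[1]-174,z[0]-507.4))
# held filter far edge at z of top = tool z+18.4
zt=o['tool_pos'][2]+18.4
Q=[onplane(c,u,190,zt) for u in (226,335)]; print(Q); q=(Q[0]+Q[1])[:2]/2; print('held width',np.linalg.norm(Q[1]-Q[0]),'held ctr',q-40*d,np.degrees(np.arctan2(*(Q[1]-Q[0])[[1,0]])))
E
```

```text
[508.66 172.5   98.79] [-3.14  0.    0.87]
[array([452.27, 181.27,  70.  ]), array([490.42, 226.65,  70.  ])] 49.938802199383076
axis est [503.44 177.03] well w 59.28506448017514
knob [424.31 243.57 106.  ] 140.058300547403 108.3682180070787
zero [417.46 190.58  49.  ] 169.55845035694855 91.4590661574468
[array([461.83, 180.4 , 117.19]), array([492.71, 217.14, 117.19])]
held width 48.00023277950931 held ctr [507.91 173.06] 49.95595517004511
```

The wrist view puts the knob at (281,22) and the well at columns 228-334. Taking the axis from the knob and both well ends gives about (505.4,175.4), some 2.5 mm further along the lever than side and scene say. I'll split the difference now and check against side and scene at contact.

```bash
python3 -m handwheel '{"translation":[[-0.006,0.005,-0.02],[-0.006,0.005,-0.03],[0,0,-0.02],[0,0,0],[0,0,0],[0,0,0],[0,0,0],[0,0,0]],"twist":[0,0,0,0,0,0,0,0]}' 255
python3 - <<'E'
from h import *
np.set_printoptions(precision=3,suppress=True)
o=get_obs(); print(o['time'],o['tool_pos'],o['tcp_rot'],o['contact_force'],o['moment'],o['grip_width'])
E
```

```text
time: 16.65
tool_pos: [506.8, 174.2, 87.6]
tcp_rot: [-3.135, 0.004, 0.872]
contact_force: [0.8, 0.6, -0.5]
grip_width: 48.1
16.65 [506.752 174.153  87.596] [-3.135  0.004  0.872] [ 0.8    0.55  -0.499] [ 0.114 -0.062 -0.022] 48.06430739163099
```

```bash
python3 -m handwheel '{"translation":[[0,0,-0.007],[0,0,-0.007],[0,0,-0.007],[0,0,-0.007],[0,0,0],[0,0,0],[0,0,0],[0,0,0]],"twist":[0,0,0,0,0,0,0,0]}' 255
python3 - <<'E'
from h import *
np.set_printoptions(precision=3,suppress=True)
shot('side','s9.png'); shot('scene','c9.png'); shot('wrist','w9.png')
i=cv2.imread('pics/s9.png')[220:310,235:345]; j=cv2.imread('pics/c9.png')[150:240,285:385]
cv2.imwrite('pics/t9.png',np.hstack([cv2.resize(i,(400,327),interpolation=0),cv2.resize(j,(363,327),interpolation=0)]))
E
```

```text
time: 17.65
tool_pos: [506.8, 174.1, 83.1]
tcp_rot: [-3.135, 0.004, 0.871]
contact_force: [-0.3, 0.6, -0.3]
grip_width: 48.1
```

View pics/t9.png

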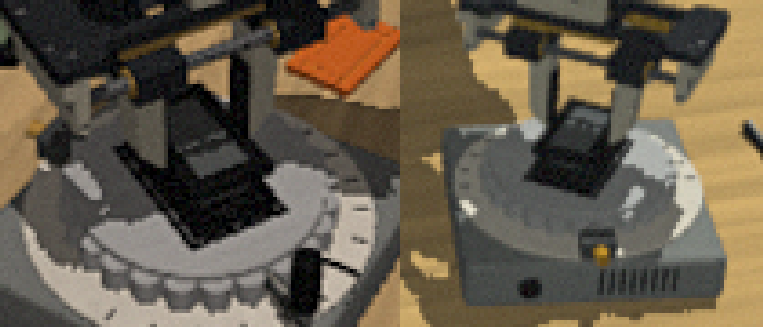

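```bash
python3 -m handwheel '{"translation":[[0,0,-0.007],[0,0,-0.007],[0,0,-0.007],[0,0,-0.007],[0,0,0],[0,0,0],[0,0,0],[0,0,0]],"twist":[0,0,0,0,0,0,0,0]}' 255
python3 - <<'E'
from h import *
np.set_printoptions(precision=3,suppress=True)
o=get_obs(); print(o['contact_force'],o['moment'])
E
```

```text
time: 18.8
tool_pos: [506.8, 174.1, 78.6]
tcp_rot: [-3.135, 0.004, 0.872]
contact_force: [-0.4, 0.1, -1.2]
grip_width: 48.3
[-0.422  0.083 -1.209] [ 0.106 -0.068 -0.019]
```

```bash
python3 -m handwheel '{"translation":[[0,0,-0.006],[0,0,-0.006],[0,0,-0.006],[0,0,-0.006],[0,0,0],[0,0,0],[0,0,0],[0,0,0]],"twist":[0,0,0,0,0,0,0,0]}' 255
python3 - <<'E'
from h import *
np.set_printoptions(precision=3,suppress=True)
o=get_obs(); print(o['contact_force'],o['moment'])
shot('side','s10.png'); shot('scene','c10.png'); shot('wrist','w10.png')
i=cv2.imread('pics/s10.png')[230:300,245:330]; j=cv2.imread('pics/c10.png')[160:220,300:370]
cv2.imwrite('pics/t10.png',np.hstack([cv2.resize(i,(400,330),interpolation=0),cv2.resize(j,(385,330),interpolation=0)]))
E
```

```text
time: 19.8
tool_pos: [506.8, 174.1, 74.7]
tcp_rot: [-3.135, 0.004, 0.872]
contact_force: [-0.1, -0.6, -0.7]
grip_width: 48.0
[-0.123 -0.606 -0.714] [ 0.046 -0.068  0.035]
```

View pics/t10.png

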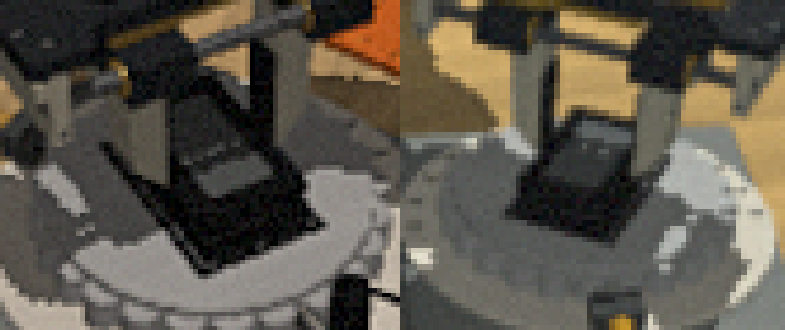

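View pics/w10.png

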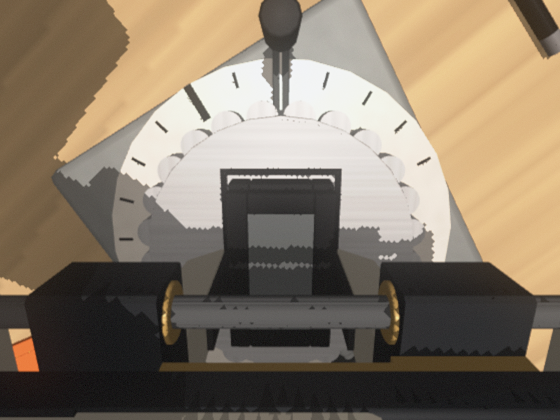

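```bash
python3 - <<'E'
from h import *
i=cv2.imread('pics/w10.png')[160:260,210:350]
i=np.clip(i.astype(float)*2.2,0,255).astype(np.uint8)
cv2.imwrite('pics/w10c.png',cv2.resize(i,(798,570),interpolation=cv2.INTER_CUBIC))
E
```

```text
(no output)
```

View pics/w10c.png

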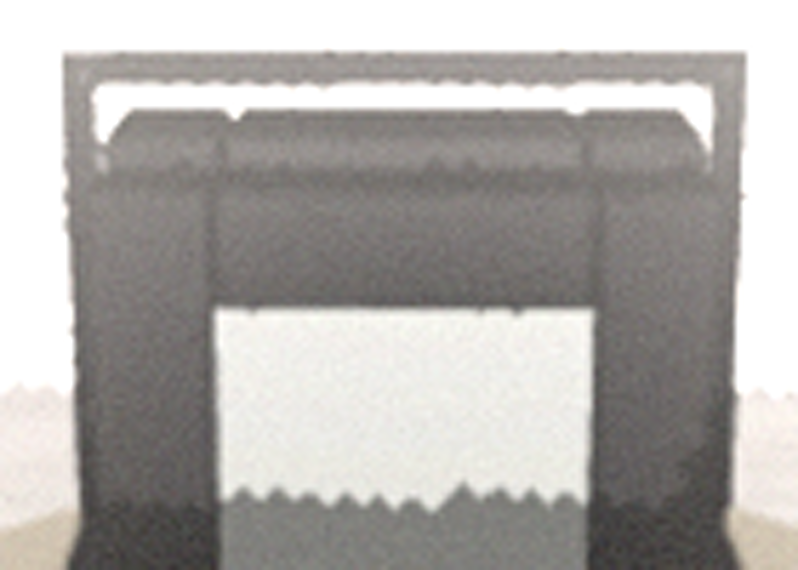

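```bash
python3 - <<'E'
from h import *
np.set_printoptions(precision=2,suppress=True)
c=capture('wrist'); o=get_obs()
a=o['tcp_rot'][2]+np.pi/2; d=np.array([np.cos(a),np.sin(a)]); n=np.array([-d[1],d[0]])
zt=o['tool_pos'][2]+18.4
h=onplane(c,(88+718)/11.4+210,191.5,zt)[:2]-40*d; print('held',h)
for z in (82,84,85,86):
    L=onplane(c,105/5.7+210,179.3,z);R=onplane(c,710/5.7+210,179.3,z)
    p=((L+R)/2)[:2]-40*d; print(z,np.linalg.norm(L-R),p,'along',(p-h)@d,'lat',(p-h)@n)
k=onplane(c,280,12,106); print('knob axis',k[:2]-106*d)
E
```

```text
held [506.53 174.27]
82 49.639574869138286 [504.19 176.68] along 3.339175260069401 lat -0.33402566388676885
84 49.048075730264586 [503.9  176.92] along 3.719990152558852 lat -0.3338922741321916
85 48.75232616082772 [503.76 177.05] along 3.9103975988036304 lat -0.3338255792548772
86 48.456576591390885 [503.61 177.17] along 4.10080504504839 lat -0.33375888437754103
knob axis [504.65 175.56]
```

```bash
python3 - <<'E'
from h import *
np.set_printoptions(precision=2,suppress=True)
c=capture('wrist'); o=get_obs()
a=o['tcp_rot'][2]+np.pi/2; d=np.array([np.cos(a),np.sin(a)])
h=np.array([506.53,174.27])
for z in (68,70):
    L=onplane(c,64/5.7+210,169,z);R=onplane(c,746/5.7+210,169,z); W=np.linalg.norm(L-R)
    p=((L+R)/2)[:2]-(W/2+15)*d; print(z,W,p,(p-h)@d)
s=capture('side'); t=capture('scene')
# overlay predicted pile/held outlines on side & scene
def outl(ctr,z,col,im,c,S,x0,y0,l=40,wd=25):
    n=np.array([-d[1],d[0]])
    q=[(proj(c,[*(ctr+sx*l*d+sy*wd*n),z])-[x0,y0])*S for sx,sy in [(1,1),(1,-1),(-1,-1),(-1,1)]]
    cv2.polylines(im,[np.array(q).astype(np.int32)],True,col,1,cv2.LINE_AA)
out=[]
for c2,(x0,y0,x1,y1) in [(s,(245,230,330,295)),(t,(300,155,370,215))]:
    im=c2['img'][y0:y1,x0:x1,::-1].astype(float)*1.8; im=np.clip(im,0,255).astype(np.uint8)
    S=380/(x1-x0); im=cv2.resize(im,None,fx=S,fy=S,interpolation=cv2.INTER_CUBIC)
    outl(h,93,(0,255,0),im,c2,S,x0-.5,y0-.5)
    outl(h,70,(0,0,255),im,c2,S,x0-.5,y0-.5,44.6,29.6)
    outl(h+3*d,70,(255,255,0),im,c2,S,x0-.5,y0-.5,44.6,29.6)
    out.append(cv2.resize(im,(380,320)))
cv2.imwrite('pics/ov.png',np.hstack(out))
E
```

```text
68 60.155045842720185 [505.95 174.9 ] 0.8495343194505083
70 59.4934152615678 [505.45 175.32] 1.5033882429732113
```

View pics/ov.png

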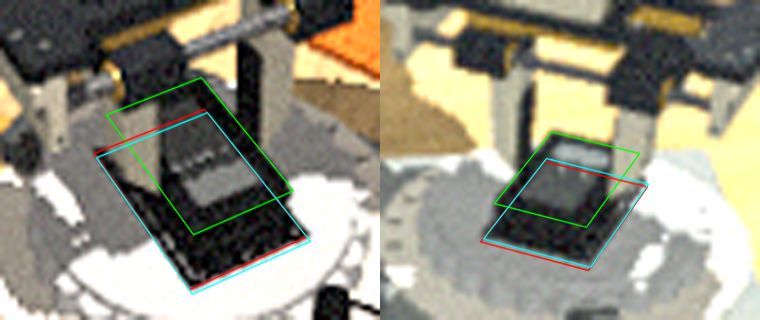

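```bash
python3 -m handwheel '{"translation":[[-0.005,0.004,0],[-0.004,0.004,0],[0,0,0],[0,0,0],[0,0,-0.006],[0,0,0],[0,0,0],[0,0,0]],"twist":[0,0,0,0,0,0,0,0]}' 255
python3 - <<'E'
from h import *
np.set_printoptions(precision=3,suppress=True)
o=get_obs(); print(o['contact_force'],o['moment'])
E
```

```text
time: 21.15
tool_pos: [505.3, 175.4, 73.7]
tcp_rot: [-3.135, 0.004, 0.872]
contact_force: [0.0, 0.3, -1.4]
grip_width: 48.1
[ 0.046  0.322 -1.432] [ 0.031 -0.123  0.041]
```

```bash
python3 -m handwheel '{"translation":[[0,0,-0.006],[0,0,-0.006],[0,0,-0.006],[0,0,0],[0,0,0],[0,0,0],[0,0,0],[0,0,0]],"twist":[0,0,0,0,0,0,0,0]}' 255
python3 - <<'E'
from h import *
np.set_printoptions(precision=3,suppress=True)
o=get_obs(); print(o['contact_force'],o['moment'])
E
```

```text
time: 22.15
tool_pos: [505.5, 175.5, 72.4]
tcp_rot: [-3.136, 0.003, 0.872]
contact_force: [-1.0, -0.4, 1.0]
grip_width: 48.3
[-0.966 -0.378  0.989] [0.101 0.008 0.003]
```

```bash
python3 -m handwheel '{"translation":[[0,0,-0.006],[0,0,-0.006],[0,0,0],[0,0,0],[0,0,0],[0,0,0],[0,0,0],[0,0,0]],"twist":[0,0,0,0,0,0,0,0]}' 255
python3 - <<'E'
from h import *
np.set_printoptions(precision=3,suppress=True)
o=get_obs(); print(o['contact_force'],o['moment'],o['tcp_rot'])
shot('side','s11.png'); shot('scene','c11.png'); shot('wrist','w11.png')
i=cv2.imread('pics/s11.png')[230:300,245:330]; j=cv2.imread('pics/c11.png')[160:220,300:370]
k=cv2.imread('pics/w11.png')[160:260,210:350]
f=lambda a:np.clip(a.astype(float)*2,0,255).astype(np.uint8)
cv2.imwrite('pics/t11.png',np.hstack([cv2.resize(f(i),(400,330)),cv2.resize(f(j),(385,330))]))
cv2.imwrite('pics/w11c.png',cv2.resize(f(k),(700,500)))
E
```

```text
time: 23.15
tool_pos: [505.6, 175.5, 72.4]
tcp_rot: [-3.137, 0.002, 0.872]
contact_force: [-1.4, 0.1, 1.2]
grip_width: 48.3
[-1.44   0.125  1.197] [0.035 0.079 0.009] [-3.137  0.002  0.872]
```

View pics/t11.png

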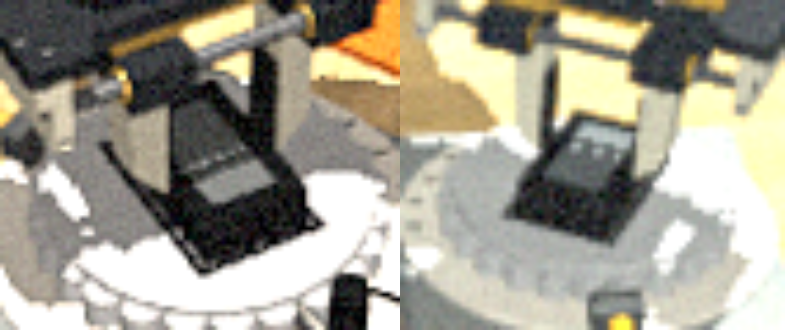

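View pics/w11c.png

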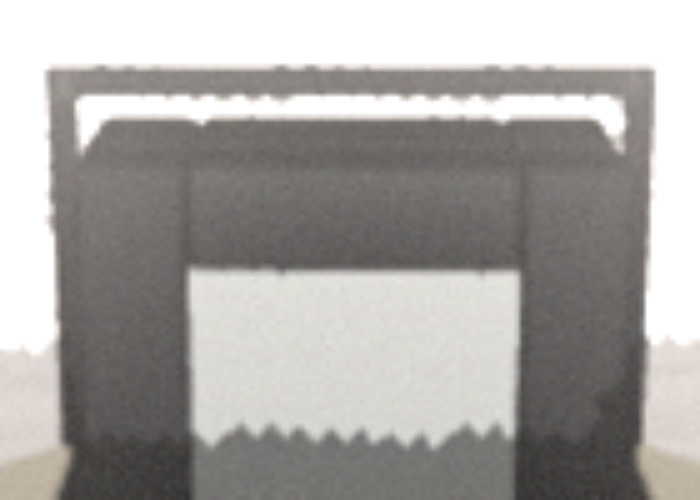

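The height now stays at 72.4 while commanded lower, with about 2 N of upward force, so the filter rests on the pile (underside about 83 mm). In both outside views the stack's side faces run through without a step. Releasing.

```bash
python3 -m handwheel '{"translation":[[0,0,0],[0,0,0],[0,0,0],[0,0,0],[0,0,0],[0,0,0],[0,0,0],[0,0,0]],"twist":[0,0,0,0,0,0,0,0]}' 0
python3 -m handwheel '{"translation":[[0,0,0],[0,0,0.05],[0,0,0.1],[0,0,0.15],[0,0,0.15],[0,0,0.1],[0,0,0.05],[0,0,0]],"twist":[0,0,0,0,0,0,0,0]}' 0
python3 - <<'E'
from h import *
np.set_printoptions(precision=3,suppress=True)
o=get_obs(); print(o['contact_force'],o['moment'],o['tcp_rot'],o['joint_positions'])
shot('side','s12.png'); shot('scene','c12.png'); c=shot('wrist','w12.png')
i=cv2.imread('pics/s12.png')[230:300,245:330]; j=cv2.imread('pics/c12.png')[160:220,300:370]
f=lambda a:np.clip(a.astype(float)*2,0,255).astype(np.uint8)
cv2.imwrite('pics/t12.png',np.hstack([cv2.resize(f(i),(400,330)),cv2.resize(f(j),(385,330))]))
E
```

```text
time: 24.3
tool_pos: [505.7, 175.5, 71.8]
tcp_rot: [-3.137, 0.002, 0.872]
contact_force: [-0.8, 0.1, 0.6]
grip_width: 92.0
time: 25.3
tool_pos: [506.4, 175.7, 170.2]
tcp_rot: [-3.14, -0.001, 0.872]
contact_force: [-0.5, -0.7, 0.6]
grip_width: 91.5
[-0.505 -0.701  0.565] [ 0.083 -0.078 -0.027] [-3.14  -0.001  0.872] [ 0.189  0.397  1.556  0.003  1.189 -0.683]
```

View pics/t12.png

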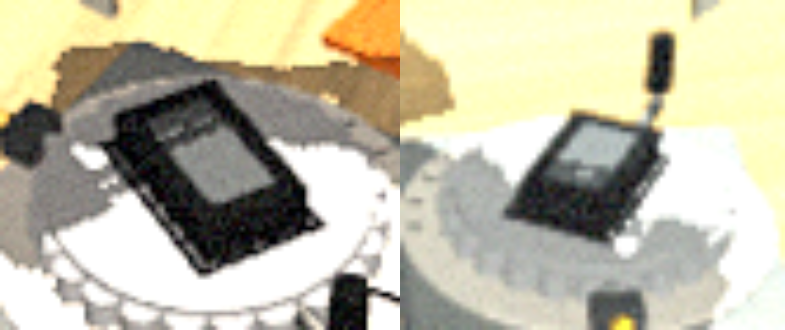

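View pics/w12.png

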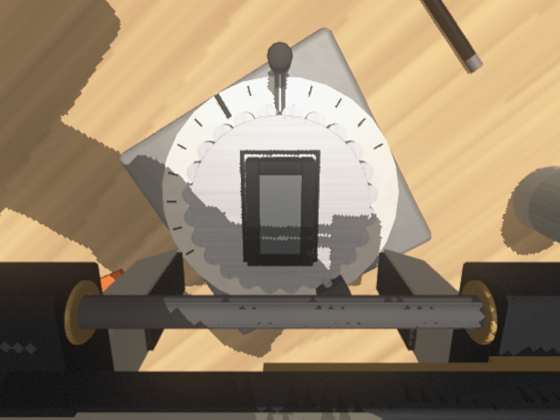

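The filter sits flat and square on the pile in all views (wrist: frame at columns 244-318, rows 155-265; lever straight above it at column 280). I'll measure it against the well, then go to the knob.

```bash
python3 - <<'E'
from h import *
c=capture('wrist')
cv2.imwrite('pics/r91.png',rectify(c,440,570,110,240,91,4))
k=onplane(c,280,52,106); print('knob?',k)
E
```

```text
knob? [422.70800633 244.80644796 106.        ]
```

View pics/r91.png

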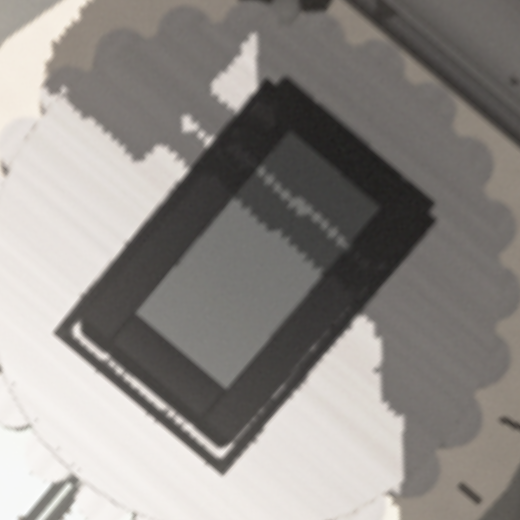

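```bash
python3 -m handwheel '{"translation":[[-0.04,0.03,0],[-0.08,0.07,0],[-0.12,0.1,0],[-0.12,0.1,0],[-0.1,0.08,0],[-0.06,0.05,0],[-0.02,0.02,0],[0,0,0]],"twist":[0,0,0,0,0,0,0,0]}' 0
```

```text
time: 26.5
tool_pos: [417.7, 247.3, 166.9]
tcp_rot: [-3.135, 0.004, 0.873]
contact_force: [0.6, 0.2, -0.1]
grip_width: 91.9
```

```bash
python3 -m handwheel '{"translation":[[0.018,-0.01,-0.04],[0.018,-0.01,-0.1],[0,0,-0.14],[0,0,-0.15],[0,0,-0.12],[0,0,-0.08],[0,0,-0.03],[0,0,0]],"twist":[0,0,0,0,0,0,0,0]}' 0
python3 - <<'E'
from h import *
shot('side','s13.png'); c=shot('wrist','w13.png')
E
```

```text
time: 27.5
tool_pos: [427.4, 241.0, 62.9]
tcp_rot: [-3.137, 0.003, 0.867]
contact_force: [0.0, 0.5, 0.3]
grip_width: 91.7
```

View pics/w13.png

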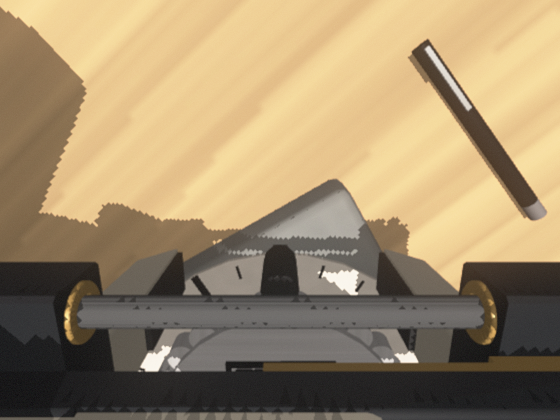

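View pics/s13.png

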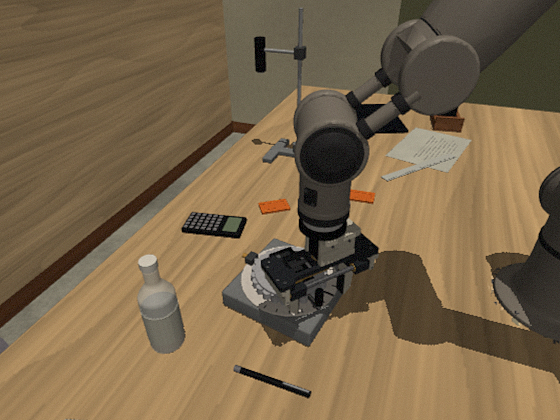

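The wrist view shows the knob at (280,265) midway between the fingers (180 and 380). I'll shift 3 mm outward and close to a loose cage of about 23 mm around the knob.

```bash
python3 -m handwheel '{"translation":[[-0.01,0.008,0],[-0.008,0.007,0],[0,0,0],[0,0,0],[0,0,0],[0,0,0],[0,0,0],[0,0,0]],"twist":[0.004,0,0,0,0,0,0,0]}' 190
cat > arc.py <<'E'
from h import *
import sys
A=np.array([505.4,175.4])
o=get_obs(); p=o['tool_pos'][:2]-A; th=np.degrees(np.arctan2(p[1],p[0]))%360
print('r',np.hypot(*p).round(1),'tool th',th.round(2),'yaw+90',(np.degrees(o['tcp_rot'][2])+90).round(2),'z',o['tool_pos'][2].round(1),'F',o['contact_force'].round(1),'w',o['grip_width'].round(1))
end=float(sys.argv[1]); n=int(sys.argv[2])
tw=(end-(np.degrees(o['tcp_rot'][2])+90))/n/90
t=np.radians(np.linspace(th,end,n+1)); r=np.linspace(np.hypot(*p),106,n+1)
P=np.c_[r*np.cos(t),r*np.sin(t)]; print((np.diff(P,axis=0)/150).round(3).tolist(),tw.round(4))
E
python3 arc.py 168 8
```

```text
time: 28.6
tool_pos: [425.5, 244.1, 64.8]
tcp_rot: [-3.138, -0.0, 0.875]
contact_force: [0.2, 0.4, 0.3]
grip_width: 23.9Traceback (most recent call last):
  File "arc.py", line 5, in <module>
    print('r',np.hypot(*p).round(1),'tool th',th.round(2),'yaw+90',(np.degrees(o['tcp_rot'][2])+90).round(2),'z',o['tool_pos'][2].round(1),'F',o['contact_force'].round(1),'w',o['grip_width'].round(1))
                                                                                                                                                                               ^^^^^^^^^^^^^^^^^^^^^
AttributeError: 'float' object has no attribute 'round'
```

```bash
sed -i "s/o\['grip_width'\].round(1)/o['grip_width']/" arc.py; python3 arc.py 168 8
```

```text
r 105.4 tool th 139.33 yaw+90 140.11 z 64.8 F [0.2 0.4 0.3] w 23.877451311109233
[[-0.028, -0.034], [-0.026, -0.036], [-0.024, -0.037], [-0.021, -0.039], [-0.019, -0.04], [-0.016, -0.041], [-0.014, -0.042], [-0.011, -0.043]] 0.0387
```

```bash
python3 -m handwheel '{"translation":[[-0.015,-0.02,-0.002],[-0.025,-0.033,0],[-0.025,-0.038,0],[-0.022,-0.04,0],[-0.019,-0.04,0],[-0.016,-0.04,0],[-0.013,-0.042,0],[-0.01,-0.035,0]],"twist":[0.02,0.035,0.039,0.039,0.039,0.039,0.039,0.035]}' 190
python3 arc.py 196 8
```

```text
time: 29.6
tool_pos: [405.9, 205.9, 64.5]
tcp_rot: [-3.141, -0.016, 1.345]
contact_force: [1.7, 4.4, -2.3]
grip_width: 23.4
r 104.1 tool th 162.98 yaw+90 167.04 z 64.5 F [ 1.7  4.4 -2.3] w 23.350263138912098
[[-0.014, -0.048], [-0.011, -0.049], [-0.007, -0.05], [-0.004, -0.05], [-0.0, -0.051], [0.003, -0.051], [0.007, -0.05], [0.011, -0.05]] 0.0402
```

```bash
python3 -m handwheel '{"translation":[[-0.014,-0.048,0],[-0.011,-0.05,0],[-0.008,-0.051,0],[-0.004,-0.052,0],[0,-0.053,0],[0.003,-0.053,0],[0.007,-0.052,0],[0.01,-0.05,0]],"twist":[0.036,0.036,0.037,0.037,0.037,0.037,0.037,0.036]}' 190
python3 arc.py 222 8
python3 - <<'E'
from h import *
shot('side','s14.png'); shot('scene','c14.png')
i=cv2.imread('pics/s14.png')[215:345,215:365]; j=cv2.imread('pics/c14.png')[140:250,280:400]
cv2.imwrite('pics/t14.png',np.hstack([cv2.resize(i,(400,346)),cv2.resize(j,(377,346))]))
E
```

```text
time: 30.6
tool_pos: [403.3, 146.6, 64.6]
tcp_rot: [3.138, -0.024, 1.829]
contact_force: [1.8, 1.3, -0.4]
grip_width: 23.4
r 106.1 tool th 195.73 yaw+90 194.78 z 64.6 F [ 1.8  1.3 -0.4] w 23.435134693225972
[[0.012, -0.039], [0.014, -0.038], [0.017, -0.037], [0.019, -0.036], [0.021, -0.035], [0.023, -0.034], [0.024, -0.032], [0.026, -0.031]] 0.0378
```

View pics/t14.png

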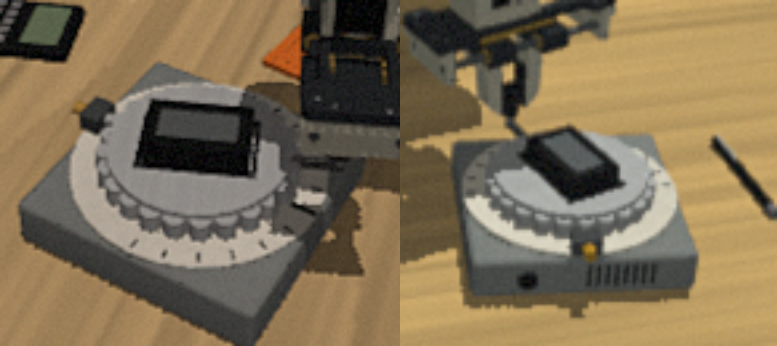

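The stage turns with the cage, and the filter still sits on the pile. Continuing.

```bash
python3 -m handwheel '{"translation":[[0.012,-0.039,0],[0.014,-0.038,0],[0.017,-0.037,0],[0.019,-0.036,0],[0.021,-0.035,0],[0.023,-0.034,0],[0.024,-0.032,0],[0.026,-0.031,0]],"twist":[0.038,0.038,0.038,0.038,0.038,0.038,0.038,0.037]}' 190
python3 arc.py 229.5 4
```

```text
time: 31.7
tool_pos: [422.8, 107.7, 64.4]
tcp_rot: [3.139, -0.033, 2.31]
contact_force: [-2.8, 8.9, 1.9]
grip_width: 23.9
r 106.8 tool th 219.34 yaw+90 222.34 z 64.4 F [-2.8  8.9  1.9] w 23.859253478778687
[[0.021, -0.023], [0.022, -0.022], [0.023, -0.021], [0.024, -0.02]] 0.0199
```

```bash
python3 -m handwheel '{"translation":[[0.02,-0.022,0],[0.021,-0.021,0],[0.022,-0.021,0],[0.02,-0.018,0],[0.01,-0.009,0],[0,0,0],[0,0,0],[0,0,0]],"twist":[0.02,0.02,0.02,0.02,0,0,0,0]}' 190
python3 arc.py 229.5 1
python3 - <<'E'
from h import *
shot('side','s15.png'); shot('wrist','w15.png')
E
```

```text
time: 32.7
tool_pos: [435.4, 94.6, 64.3]
tcp_rot: [3.141, -0.035, 2.438]
contact_force: [0.2, -0.4, -0.6]
grip_width: 23.7
r 106.9 tool th 229.09 yaw+90 229.69 z 64.3 F [ 0.2 -0.4 -0.6] w 23.672762574304738
[[0.008, 0.001]] -0.0021
```

View pics/w15.png

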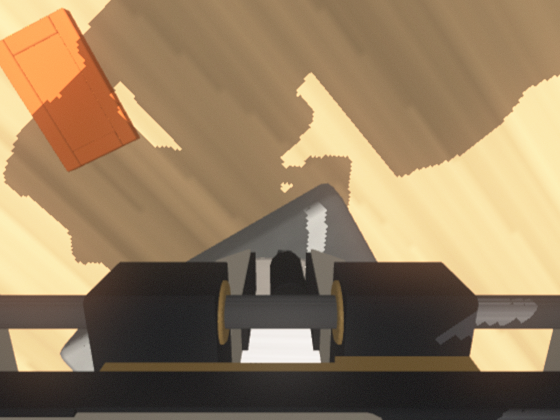

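View pics/s15.png

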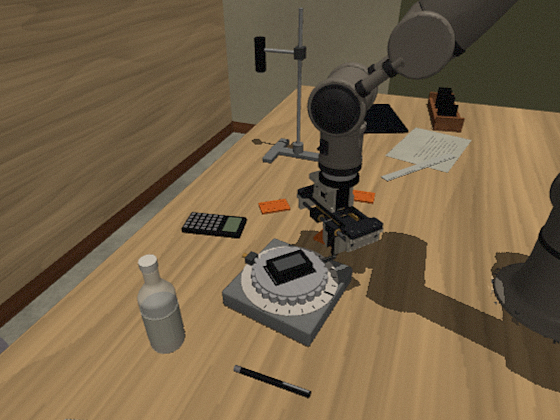

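Force is zero and the knob floats mid-cage (column 286) at tool angle 229°, so it has settled in the click. Opening and lifting.

```bash
python3 -m handwheel '{"translation":[[0,0,0],[0,0,0],[0,0,0],[0,0,0],[0,0,0],[0,0,0],[0,0,0],[0,0,0]],"twist":[0,0,0,0,0,0,0,0]}' 0
python3 -m handwheel '{"translation":[[0,0,0.03],[0,0,0.08],[0,0,0.12],[0,0,0.15],[0,0,0.15],[0,0,0.12],[0,0,0.08],[0,0,0]],"twist":[0,0,0,0,0,0,0,0]}' 0
python3 - <<'E'
from h import *
c=shot('wrist','w16.png'); shot('side','s16.png'); s=shot('scene','c16.png')
E
```

```text
time: 33.8
tool_pos: [435.4, 94.7, 64.3]
tcp_rot: [3.141, -0.035, 2.438]
contact_force: [1.2, -0.4, -0.5]
grip_width: 91.5
time: 34.8
tool_pos: [435.5, 94.7, 182.1]
tcp_rot: [3.139, -0.032, 2.438]
contact_force: [0.9, 0.1, -0.3]
grip_width: 91.8
```

View pics/w16.png

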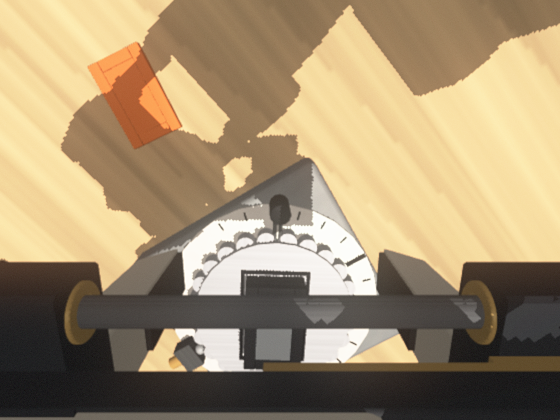

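View pics/s16.png

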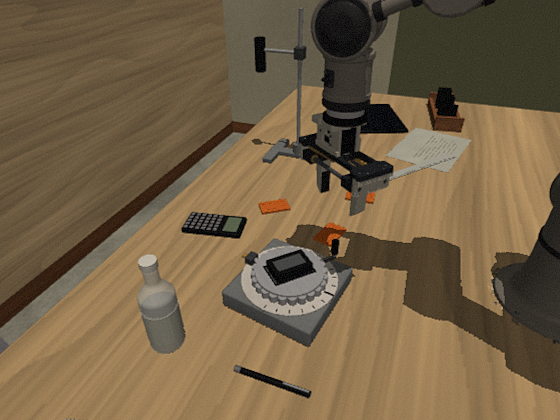

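```bash
python3 -m handwheel '{"translation":[[0.05,0.06,0.02],[0.1,0.12,0.02],[0.13,0.15,0],[0.14,0.16,0],[0.14,0.16,0],[0.1,0.12,0],[0.05,0.06,0],[0,0,0]],"twist":[0,0,0,0,0,0,0,0]}' 0
python3 - <<'E'
from h import *
c=shot('wrist','w17.png'); shot('side','s17.png'); shot('scene','c17.png')
cv2.imwrite('pics/r17.png',rectify(c,400,600,70,270,91,3)); cv2.imwrite('pics/r17b.png',rectify(c,400,600,70,270,49,3))
for n in ['wrist','side','scene']:
    c=capture(n)
    for l in ['zero_mark','stage_axis','lever_knob','filter_center','calculator','pen','bottle','stand']:
        r=spot_point(n,l); print(n,l,[(round(d['score'],2),w(c,d['position']).round(1)) for d in r[:2]])
E
```

```text
time: 35.95
tool_pos: [544.6, 226.7, 182.2]
tcp_rot: [-3.137, -0.04, 2.438]
contact_force: [-0.3, -1.2, 0.2]
grip_width: 92.0
wrist zero_mark [(0.7, array([410.6, 195.6,  43.7]))]
wrist stage_axis []
wrist lever_knob []
wrist filter_center [(0.89, array([504.7, 174.7,  85. ]))]
wrist calculator []
wrist pen [(0.73, array([467.9, 376. ,  -0.9]))]
wrist bottle [(0.81, array([676.4, 364.9,  -4. ]))]
wrist stand []
side zero_mark [(0.97, array([410.4, 191. ,  50.8]))]
side stage_axis [(0.82, array([510.1, 171.8,  72.5])), (0.17, array([412.3, 188.5,  51.1]))]
side lever_knob [(0.76, array([435. ,  96.7,  90.8])), (0.3, array([507.7, 173.5,   5.3]))]
side filter_center [(0.93, array([478.4, -44.6,   7.5])), (0.87, array([507.6, 181.1,  90.5]))]
side calculator [(0.61, array([765.8,  22.3,  -1.4]))]
side pen [(0.66, array([466. , 374.7,   4.4]))]
side bottle [(0.64, array([672.7, 367.7,  -1.4]))]
side stand [(0.75, array([ 699.1, -433.9,    7.3]))]
scene zero_mark [(0.89, array([413.2, 193.9,  50.5])), (0.4, array([679.5, 366.8,   3.1]))]
scene stage_axis []
scene lever_knob [(0.56, array([434.2,  99.4,  94.7]))]
scene filter_center [(0.98, array([ 652.8, -116.2,    6.1])), (0.66, array([503.7, 176.7,  90.5]))]
scene calculator [(0.82, array([763.6,  26.8,   1.3]))]
scene pen [(0.42, array([465.2, 375.4,   3.8]))]
scene bottle [(0.67, array([ 6.797e+02,  3.637e+02, -3.000e-01]))]
scene stand [(0.93, array([ 694.7, -435. ,    1.3])), (0.21, array([431.6,  99.1,  92.8]))]
```

View pics/w17.png

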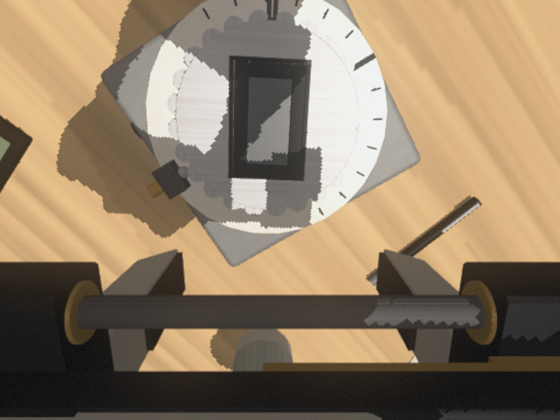

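View pics/r17.png

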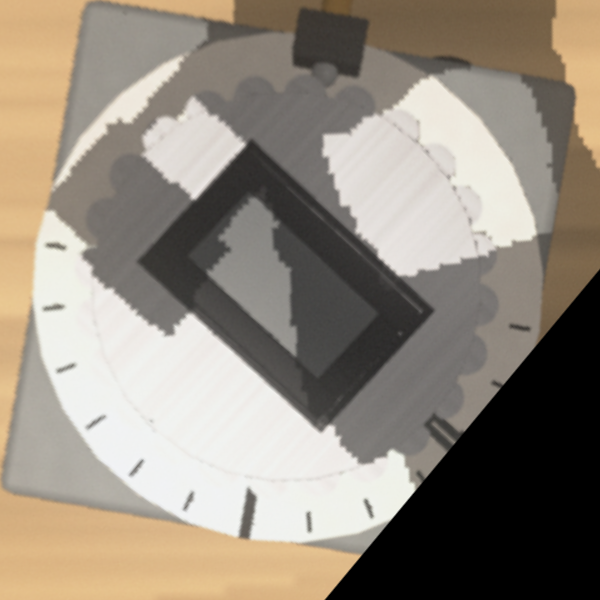

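```bash
python3 - <<'E'
from h import *
f=lambda a:np.clip(a.astype(float)*2.5,0,255).astype(np.uint8)
k=cv2.imread('pics/w17.png')[45:195,210:330]; s=cv2.imread('pics/s17.png')[235:300,240:340]
cv2.imwrite('pics/w17c.png',np.hstack([cv2.resize(f(k),(400,500),interpolation=cv2.INTER_CUBIC),cv2.resize(f(s),(400,500),interpolation=cv2.INTER_CUBIC)[:, :]]))
s=cv2.imread('pics/s17.png')[235:300,240:340];t=cv2.imread('pics/c17.png')[165:215,300:370]
cv2.imwrite('pics/s17c.png',np.hstack([cv2.resize(f(s),(430,280),interpolation=cv2.INTER_CUBIC),cv2.resize(f(t),(370,280),interpolation=cv2.INTER_CUBIC)]))
E
```

```text
(no output)
```

View pics/w17c.png

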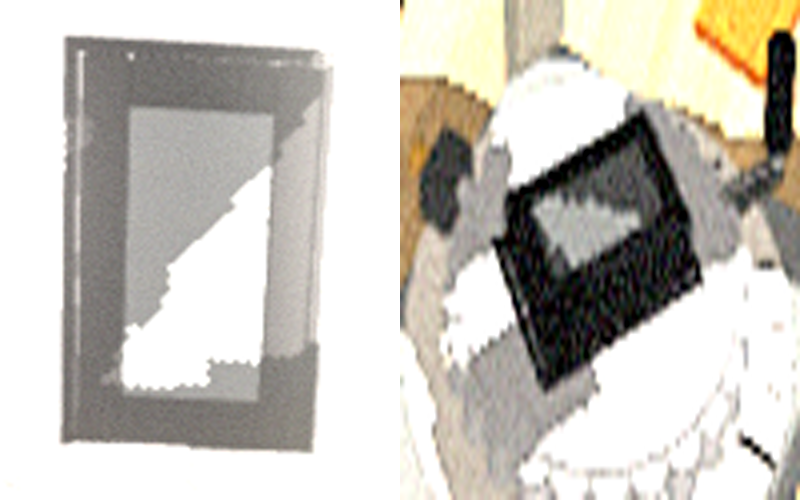

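View pics/s17c.png

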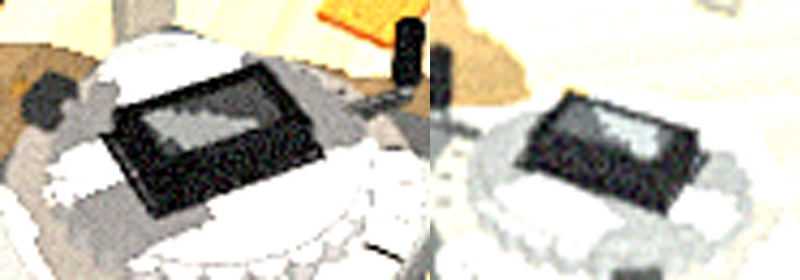

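```bash
python3 - <<'E'
from h import *
c=capture('wrist')
f=lambda a:np.clip(255*(a/255.)**0.45,0,255).astype(np.uint8)
cv2.imwrite('pics/q91.png',f(rectify(c,455,555,125,225,91,6)))
cv2.imwrite('pics/q70.png',f(rectify(c,455,555,125,225,70,6)))
E
```

```text
(no output)
```

View pics/q91.png

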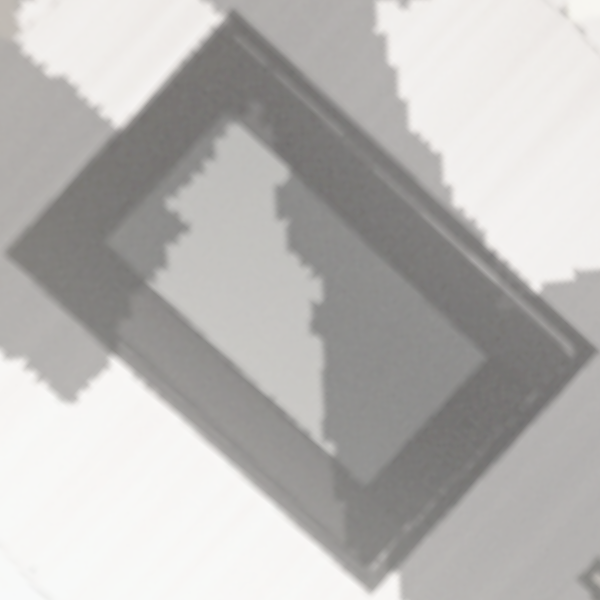

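View pics/q70.png

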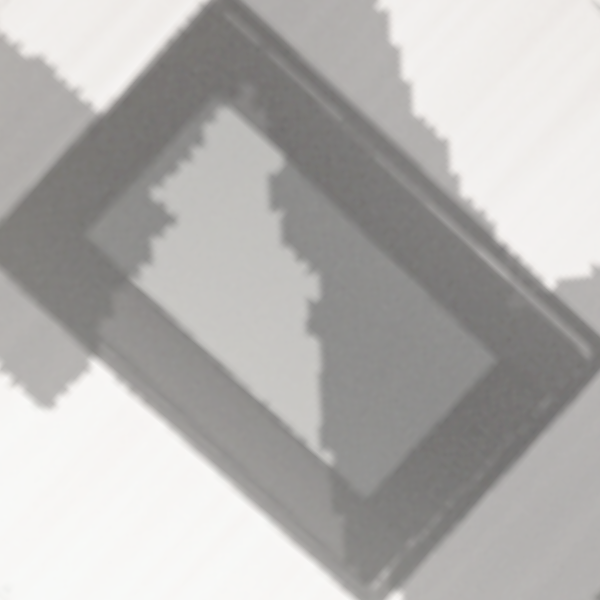

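The filter's pane edges and the well edges both run at 227.1° in the rectified wrist view, so they are aligned. Checking the lever against the ticks in the same picture.

View pics/r17b.png

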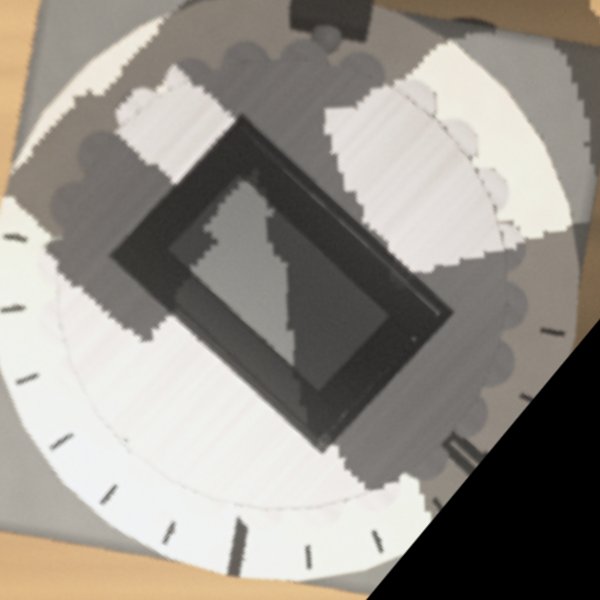

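```bash
python3 - <<'E'
import numpy as np
from scipy.optimize import least_squares
T={-90:(15,238),-75:(13,309),-60:(27,379),-45:(62,440),-30:(109,495),-15:(169,533),15:(309,556),30:(378,541),45:(437,505),75:(527,398),90:(552,332)}
a=np.array(list(T)); p=np.array(list(T.values()),float); W=np.c_[600-p[:,1]/3,270-p[:,0]/3]
f=lambda q:(W-np.c_[q[0]+q[2]*np.cos(np.radians(a)+q[3]),q[1]+q[2]*np.sin(np.radians(a)+q[3])]).ravel()
r=least_squares(f,[505,175,93,np.radians(169)]); print(r.x[:3],np.degrees(r.x[3]),np.abs(r.fun).max())
print('lever wrt zero if 227.1:',227.1-np.degrees(r.x[3]))
# lever: knob stem inner (452,440) outer(475,465) seen above plane
E
```

```text
[505.00651314 175.71898309  90.51804853] 170.20792170218397 0.8021046822342157
lever wrt zero if 227.1: 56.89207829781603
```

By the tick fit the zero is at 170.2°, which would put the lever at 57-58° rather than 60°. The knob was cut off in that view, so I'll get a better one: higher and shifted to include it.

```bash
python3 -m handwheel '{"translation":[[-0.03,-0.035,0.06],[-0.05,-0.06,0.1],[-0.05,-0.06,0.12],[-0.04,-0.05,0.12],[-0.03,-0.03,0.1],[0,0,0.05],[0,0,0],[0,0,0]],"twist":[0,0,0,0,0,0,0,0]}' 0
python3 - <<'E'
from h import *
c=shot('wrist','w18.png'); np.save('w18.npy',np.array(c['world_from_camera']))
cv2.imwrite('pics/r18.png',rectify(c,390,600,70,280,49,2.8))
cv2.imwrite('pics/r18k.png',rectify(c,390,600,70,280,106,2.8))
E
```

```text
time: 38.5
tool_pos: [512.2, 187.8, 273.6]
tcp_rot: [-3.141, -0.037, 2.436]
contact_force: [-0.2, 0.8, -1.0]
grip_width: 91.5
```

View pics/w18.png

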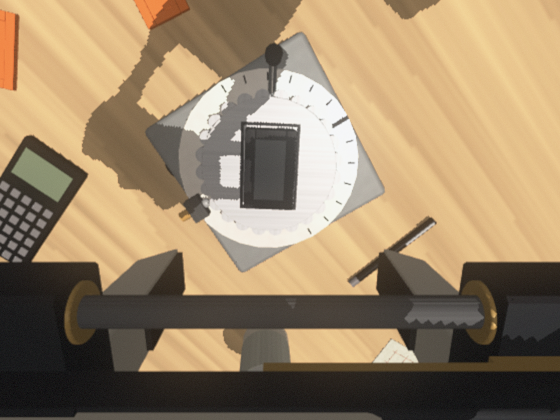

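View pics/r18.png

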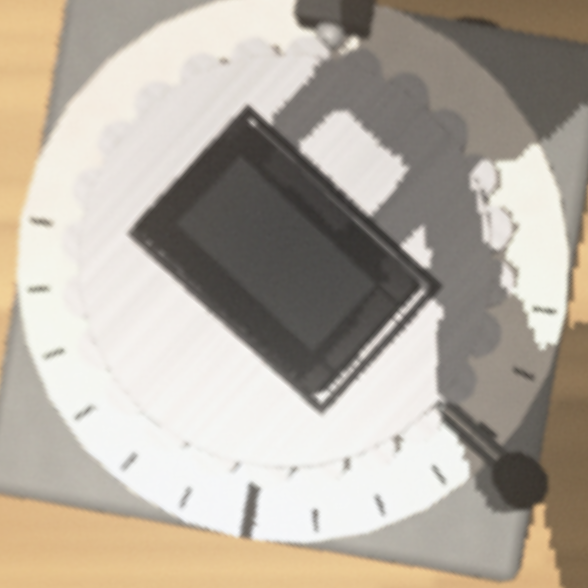

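View pics/r18k.png

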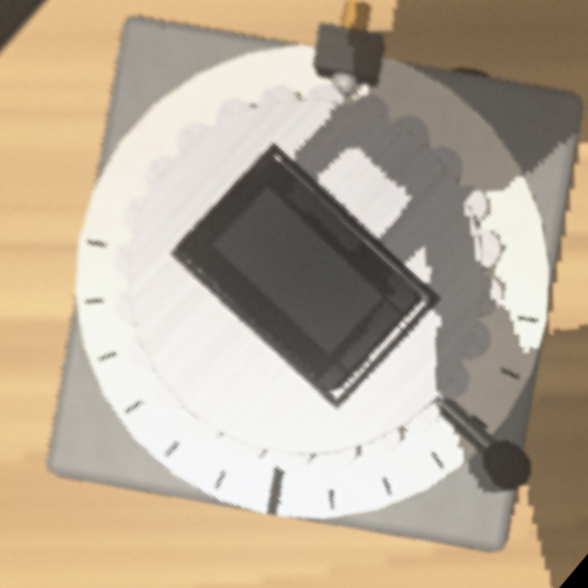

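```bash
python3 - <<'E'
import numpy as np
from scipy.optimize import least_squares
T={-90:(40,222),-75:(38,289),-60:(53,353),-45:(84,412),-30:(130,461),-15:(186,497),15:(316,520),30:(380,505),45:(439,475),75:(524,373),90:(544,310)}
S=2.8
g=lambda p:np.c_[600-np.atleast_2d(p)[:,1]/S,280-np.atleast_2d(p)[:,0]/S]
a=np.array(list(T)); W=g(np.array(list(T.values()),float))
f=lambda q:(W-np.c_[q[0]+q[2]*np.cos(np.radians(a)+q[3]),q[1]+q[2]*np.sin(np.radians(a)+q[3])]).ravel()
r=least_squares(f,[505,175,93,np.radians(169)]); z=np.degrees(r.x[3]); print(r.x[:3],z,np.abs(r.fun).max())
k=g([[506,463]])[0]; d=k-r.x[:2]; print('knob',k,np.hypot(*d),np.degrees(np.arctan2(d[1],d[0]))%360-z)
for A,B in [((132,233),(322,410)),((250,108),(440,287)),((240,155),(378,287)),((180,223),(310,350))]:
    v=np.diff(g([A,B]),axis=0)[0]; print('edge',np.degrees(np.arctan2(v[1],v[0]))%360-z)
E
```

```text
[505.1081893  175.50920201  91.11962075] 170.12828349649476 0.43457302645060736
knob [434.64285714  99.28571429] 103.80454285044318 57.119663633916474
edge 56.900419060458574
edge 56.57921509889016
edge 56.14474652356196
edge 55.54050845647387
```

Knob and well edges both give about 57°: the lever stopped where the rear pad left it and did not drop fully into the click. I'll cage it again and carry it the last 3°.

```bash
python3 -m handwheel '{"translation":[[-0.04,-0.05,-0.04],[-0.08,-0.1,-0.1],[-0.11,-0.13,-0.13],[-0.11,-0.13,-0.13],[-0.09,-0.11,-0.1],[-0.05,-0.07,-0.05],[-0.02,-0.02,0],[0,0,0]],"twist":[0,0,0,0,0,0,0,0]}' 0
python3 arc.py 229 1
```

```text
time: 39.55
tool_pos: [429.6, 92.1, 182.7]
tcp_rot: [-3.133, -0.044, 2.437]
contact_force: [0.4, 0.5, 0.5]
grip_width: 91.6
r 112.6 tool th 227.7 yaw+90 229.62 z 182.7 F [0.4 0.5 0.5] w 91.55762032278705
[[0.041, 0.022]] -0.0069
```

```bash
python3 -m handwheel '{"translation":[[0.018,0.01,-0.05],[0.018,0.01,-0.12],[0,0,-0.17],[0,0,-0.17],[0,0,-0.13],[0,0,-0.08],[0,0,-0.04],[0,0,0]],"twist":[0,0,0,0,0,0,0,0]}' 0
python3 arc.py 229 1
python3 - <<'E'
from h import *
shot('wrist','w19.png')
E
```

```text
time: 40.55
tool_pos: [439.0, 98.1, 64.5]
tcp_rot: [-3.138, -0.04, 2.44]
contact_force: [-0.4, -0.0, -0.1]
grip_width: 91.8
r 101.9 tool th 229.35 yaw+90 229.83 z 64.5 F [-0.4 -0.  -0.1] w 91.75511707340958
[[-0.021, -0.018]] -0.0092
```

View pics/w19.png

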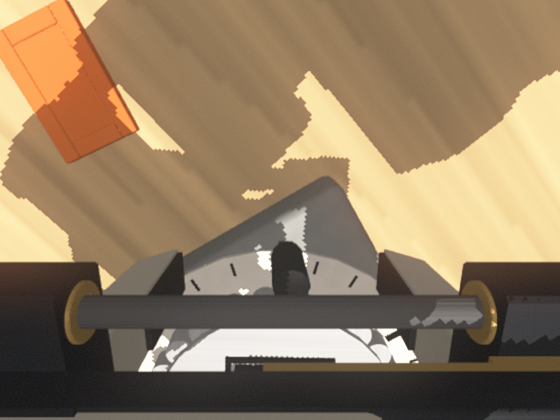

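```bash
python3 -m handwheel '{"translation":[[-0.013,-0.015,0],[0,0,0],[0,0,0],[0,0,0],[0,0,0],[0,0,0],[0,0,0],[0,0,0]],"twist":[0,0,0,0,0,0,0,0]}' 190
python3 arc.py 232.5 3
```

```text
time: 41.6
tool_pos: [438.3, 95.7, 66.4]
tcp_rot: [-3.14, -0.037, 2.44]
contact_force: [-0.5, 0.2, -0.2]
grip_width: 24.0
r 104.2 tool th 229.91 yaw+90 229.82 z 66.4 F [-0.5  0.2 -0.2] w 23.989314914968546
[[0.005, -0.01], [0.006, -0.01], [0.006, -0.01]] 0.0099
```

```bash
python3 -m handwheel '{"translation":[[0.008,-0.01,0],[0.008,-0.01,0],[0.008,-0.01,0],[0.004,-0.004,0],[0,0,0],[0,0,0],[0,0,0],[0,0,0]],"twist":[0.01,0.01,0.01,0,0,0,0,0]}' 190
python3 arc.py 232.5 1
python3 - <<'E'
from h import *
c=shot('wrist','w20.png'); s=shot('side','s20.png')
for n in ['side','scene']:
    c=capture(n); r=spot_point(n,'lever_knob'); print(n,[(round(d['score'],2),w(c,d['position']).round(1)) for d in r[:2]])
E
```

```text
time: 42.6
tool_pos: [441.2, 92.2, 66.2]
tcp_rot: [-3.141, -0.042, 2.491]
contact_force: [-1.4, 2.3, 1.0]
grip_width: 23.3
r 105.1 tool th 232.33 yaw+90 232.74 z 66.2 F [-1.4  2.3  1. ] w 23.295627193173853
[[-0.002, -0.006]] -0.0027
side [(0.72, array([437.3,  95.6,  87.6]))]
scene [(0.81, array([436.2,  95.2,  91.1]))]
```

View pics/w20.png

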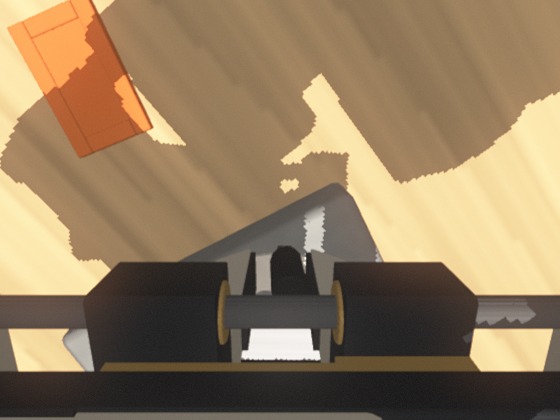

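```bash
python3 -m handwheel '{"translation":[[0,0,0],[0,0,0],[0,0,0],[0,0,0],[0,0,0],[0,0,0],[0,0,0],[0,0,0]],"twist":[0,0,0,0,0,0,0,0]}' 0
python3 arc.py 232.5 1
python3 -m handwheel '{"translation":[[0,0,0.03],[0,0,0.1],[0,0,0.15],[0,0,0.2],[0.05,0.06,0.2],[0.07,0.09,0.15],[0.08,0.1,0.1],[0.05,0.05,0]],"twist":[0,0,0,0,0,0,0,0]}' 0
python3 - <<'E'
from h import *
o=get_obs(); print(o['tool_pos'],o['dq'].round(3))
E
```

```text
time: 43.9
tool_pos: [441.9, 91.4, 66.2]
tcp_rot: [-3.141, -0.04, 2.492]
contact_force: [-0.7, 0.3, 0.3]
grip_width: 91.3
r 105.3 tool th 232.9 yaw+90 232.76 z 66.2 F [-0.7  0.3  0.3] w 91.251477942328
[[-0.007, -0.001]] -0.0029
time: 44.9
tool_pos: [479.1, 137.2, 212.3]
tcp_rot: [-3.141, -0.04, 2.491]
contact_force: [-0.2, 0.1, -0.2]
grip_width: 91.8
[479.11784882 137.18134379 212.32578831] [ 0.105  0.14  -0.166 -0.003  0.056  0.11 ]
```

```bash
python3 -m handwheel '{"translation":[[0.05,0.07,0.08],[0.05,0.07,0.12],[0.05,0.07,0.12],[0.03,0.05,0.08],[0.02,0.02,0.03],[0,0,0],[0,0,0],[0,0,0]],"twist":[0,0,0,0,0,0,0,0]}' 0
python3 - <<'E'
from h import *
c=shot('wrist','w21.png')
g=lambda a:np.clip(255*(a/255.)**0.6,0,255).astype(np.uint8)
cv2.imwrite('pics/r21.png',g(rectify(c,390,600,70,280,49,2.8)))
cv2.imwrite('pics/r21k.png',g(rectify(c,390,600,70,280,106,2.8)))
E
```

```text
time: 45.9
tool_pos: [507.1, 178.9, 271.7]
tcp_rot: [-3.131, -0.048, 2.49]
contact_force: [0.4, 0.8, 0.0]
grip_width: 91.8
```

View pics/r21.png

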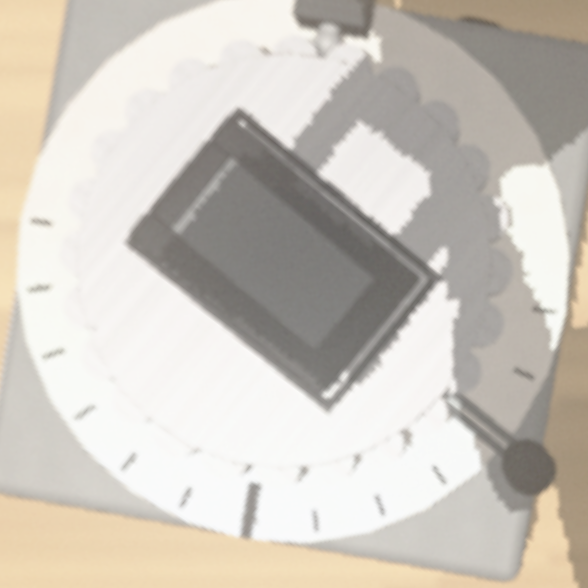

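View pics/r21k.png

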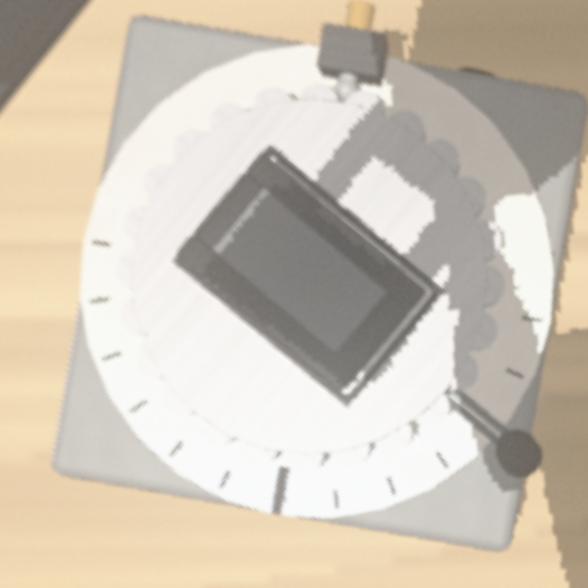

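```bash
python3 - <<'E'
import numpy as np
from scipy.optimize import least_squares
T={-90:(40,221),-75:(38,288),-60:(53,353),-45:(85,411),-30:(129,461),-15:(186,497),15:(316,520),30:(380,505),45:(439,474),75:(524,373),90:(543,310)}
S=2.8
g=lambda p:np.c_[600-np.atleast_2d(p)[:,1]/S,280-np.atleast_2d(p)[:,0]/S]
a=np.array(list(T)); W=g(np.array(list(T.values()),float))
f=lambda q:(W-np.c_[q[0]+q[2]*np.cos(np.radians(a)+q[3]),q[1]+q[2]*np.sin(np.radians(a)+q[3])]).ravel()
r=least_squares(f,[505,175,93,np.radians(169)]); z=np.degrees(r.x[3]); print(r.x[:3],z,np.abs(r.fun).max())
k=g([[518,453]])[0]; d=k-r.x[:2]; print('knob',k,np.hypot(*d),np.degrees(np.arctan2(d[1],d[0]))%360-z)
for A,B in [((128,242),(328,410)),((240,110),(438,280)),((128,242),(240,110)),((328,410),(438,280)),((236,160),(375,278)),((178,232),(320,348)),((178,232),(236,160)),((320,348),(375,278))]:
    v=np.diff(g([A,B]),axis=0)[0]; print('edge',((np.degrees(np.arctan2(v[1],v[0]))-z+0)%90))
E
```

```text
[505.21393815 175.51153052  91.09524954] 170.08770902415935 0.4673371303339309
knob [438.21428571  95.        ] 104.74282778826517 60.14592278594034
edge 59.88203170395093
edge 59.263368927414604
edge 59.598190815343344
edge 59.67593266656684
edge 59.58366901119018
edge 60.66685630694286
edge 61.05891663548741
edge 61.75506438847157
```

Lever is now at 59.6-60.1° by knob and well edges. Final check of the filter's centring at its own height, and that everything holds still.

```bash
python3 - <<'E'
from h import *
c=shot('wrist','w22.png')
g=lambda a:np.clip(255*(a/255.)**0.45,0,255).astype(np.uint8)
im=g(rectify(c,455,555,125,225,91,6))
# ideal outline: centre (505.2,175.5), 80x50 at 230.1 deg
a=np.radians(230.1); d=np.array([np.cos(a),np.sin(a)]); n=np.array([-d[1],d[0]]); C=np.array([505.2,175.5])
P=[C+sx*40*d+sy*25*n for sx,sy in [(1,1),(1,-1),(-1,-1),(-1,1)]]
cv2.polylines(im,[np.array([((225-p[1])*6,(555-p[0])*6) for p in P]).astype(int)],True,(0,0,255),1)
cv2.imwrite('pics/q22.png',im)
shot('side','s22.png');shot('scene','c22.png')
s=cv2.imread('pics/s22.png')[235:300,240:340];t=cv2.imread('pics/c22.png')[165:215,300:370]
f=lambda a:np.clip(a.astype(float)*2.2,0,255).astype(np.uint8)
cv2.imwrite('pics/s22c.png',np.hstack([cv2.resize(f(s),(430,280),interpolation=cv2.INTER_CUBIC),cv2.resize(f(t),(370,280),interpolation=cv2.INTER_CUBIC)]))
E
```

```text
(no output)
```

View pics/q22.png

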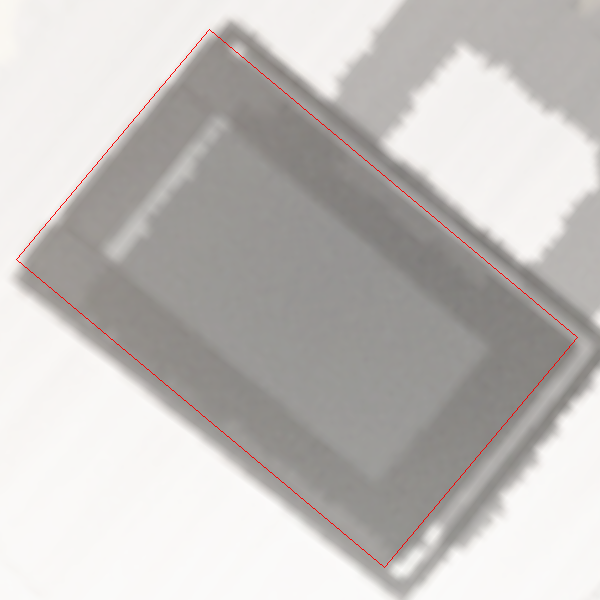

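View pics/s22c.png

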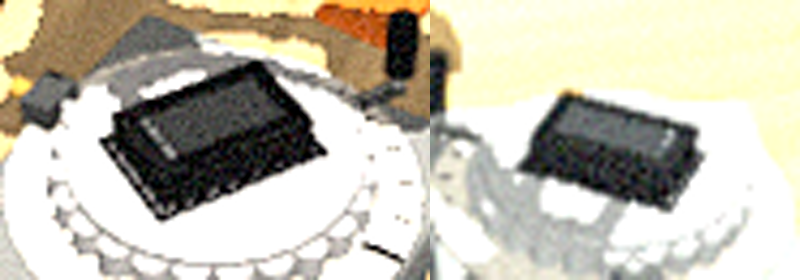

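View pics/s22.png

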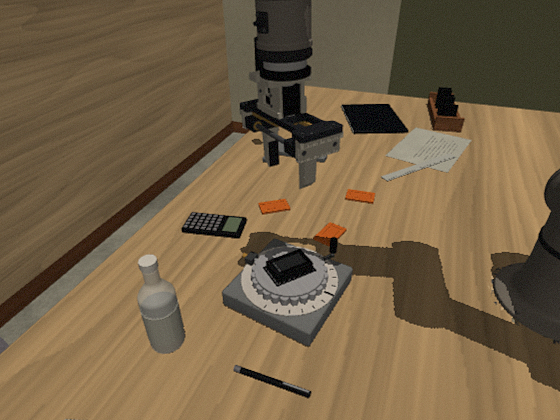

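```bash
python3 - <<'E'
from h import *
print(get_obs()['time'],close_job())
E
```

```text
the job is handed in; nothing more can be done
46.1 None
```

I laid the black filter flat on the pile, pressing with about 2 N before letting go. I then turned the lever from -30° to +60° and handed the job in at 46.1 s with the gripper clear of everything.

**Final checks**
- **Filter:** in the wrist view at its own height it lies within about 1 mm and 1° of where the pile should be.
- **Lever:** it stands at +59.3° to +60.1°, judged from the scale ticks, the knob and the well edges.
- **Bystanders:** when last checked after the first lever turn, the detectors put the calculator, pen, bottle and stand back within their usual scatter. They also look undisturbed in the final picture.

**What went wrong or disagreed**
- **Tip height:** the fingertips were about 35 mm higher, relative to the reported TCP, than the task text says. My first grasp closed above the filter without touching it. I corrected the height from the three cameras.
- **Lever short of the click:** after the first release it stayed at about 57° instead of dropping into the click. I pushed it the last 3° with the fingers loosely around the knob, and it stayed at 60° after release. I don't know why it did not drop in by itself.
- **Stage axis:** the wrist camera and the two fixed cameras disagreed on its position by about 2.5 mm. I followed mainly the wrist camera.

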